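Build the sieve tower and clamp it

ROBOT

A 6-joint arm with a two-finger parallel gripper is mounted at the origin on a cart in front of the work surface, level with it; the furniture and walls round the work are solid. World frame = base frame: x ahead of the robot, y to its left, z up, the work surface at z = 0. Lengths are in m, angles in rad, forces in N, time in s.
With the tool pointing down it reaches from about 0.4 to 0.825 m from the base axis. Payload 7 kg.
Tool frame: the origin (TCP) lies on the centre line of the jaws, within the pads' length; the fingertips stand 22 mm ahead of it and the grasp point (between the pads) lies 3 mm ahead of it (arm.tcp_to_tips is the distance from the TCP to the fingertips, in m); z points along the fingers, y is the line along which they close (so a half turn about z gives the same grasp; the last joint's range is limited). The gripper opens to 88 mm and grips with 3 to 60 N. Pads are 19 mm wide; open, the fingers measure 130 mm over their backs; the gripper's body (78 mm by 193 mm) begins 47 mm behind the grasp point.
Start: joints at [-0.831, 0.359, 0.012, 0, -1.224, -0.288], TCP at [0.295, -0.607, 0.249] pointing down, gripper open.
Joint ranges: [-3.07, 3.07], [-1.43, 2.12], [-1.02, 1.25], [-3.03, 1.67], [-3.05, -0], [-3.03, 3.03]. Speed limits (rad/s): [2.39, 2.39, 3.01, 3.14, 3.14, 3.14].

INTERFACE

Orientations are given as [roll, pitch, yaw] about the fixed x, y, z axes, in that order (R = Rz(yaw) Ry(pitch) Rx(roll)).
In Python, from station import arm gives the robot as it stands.
- The arm moves only by the tool jog_arm, never from a script. Its argument "targets" is a list of rows, each an object of numbers: "dx", "dy", "dz": the shift along the tool's x, y, z in mm; "rx", "ry", "rz": the turn, a rotation vector about the tool's x, y, z in rad; "gripper": the closure, from 0 (fully open) to 1 (shut). In form: [{"dx": .., "dy": .., "dz": .., "rx": .., "ry": .., "rz": .., "gripper": ..}, ...]. A call has exactly 8 rows; each row is the pose to reach, as a shift and turn from the pose commanded when the call began, along the tool's axes at that moment; what a row does not reach only later rows make up. A row lasts 1/12 s, in which the tool goes at most 41.7 mm and 7.16 degrees, less where a joint would pass 70% of its speed; a pose out of reach is approached as far as the arm can. A call with a gripper value outside its range is refused whole. The fingers move at their own pace and stop on an object; "force" is the grip in N (left out, the last holds). Time passes only in rows, so rows that repeat a pose let the fingers close, or fill a call up. It gives the time, the measured TCP pose, the force, the opening and the grip force at its end, in the units of the state.
- arm.get_state(): the state, without advancing time (a new reading comes with each control period).
- arm.grab_frame(name): name is "side" or "top"; returns a dict with "frame" (400x640x3 uint8, red, green, blue), "z_map" (400x640 float32, m along the optical axis (not along the pixel's ray), 0 where there is no reading), "fx", "fy", "cx", "cy" (pixels), "view" (4x4, takes a point from world to camera coordinates). Camera axes: x right, y down, z forward; pixel columns grow to the right and rows downward; lengths in m; the calibration is good to about 2 mm. A picture is of the moment at which its call begins.
- arm.job_done(): hands the job in; it is judged then, once.
The state is a dict: "t": time; "q": joint angles; "qd": joint speeds; "joint_efforts": joint torques, N m; "eef_pos": TCP position; "ee_rot": TCP orientation; "force": force on the tool from outside, world axes, zero at the start; "moment": the same for the moment, N m; "width": finger opening in m; "gripper_force": force on a finger pad.
Only numpy, scipy, OpenCV 4.12 (cv2) and the standard library are available. Lean on these libraries where they do the work, as an engineer would, in place of code of your own. Each camera call takes 0.05 s, during which the arm holds its last target. There are 200 camera calls.

TASK

The two washed sieves are draining on the sloped rack: build the sieve tower on the shaker. Nest the fine sieve (blue) in the rim of the collecting pan, then the coarse sieve (yellow) in the rim of the blue one, both level, centred and fully home; then take the hold-down arm by its ball knob and lower it without slamming until its round cover lies on the yellow sieve. Leave everything else on the bench where it is.

Things in the scene. Friction and masses are not known exactly. Their poses are not given: they have to be found in the camera images.
- fine_sieve_center (a point): Centre of the fine sieve (blue frame, close wire mesh), half-way up, 12 mm above its underside; z axis out of its open top. 64 mm wide, 24 mm high, about 90 g. Starts on the sloped rack, underside on the board, in the left or right place by chance. Home in the pan, this point is 7 mm above the pan's rim.
- coarse_sieve_center (a point): Centre of the coarse sieve (yellow frame, wide mesh), half-way up, 12 mm above its underside; z axis out of its open top. In every size like the fine sieve. Home in the blue sieve, this point is 19 mm above the blue sieve's centre.
- fine_sieve: The blue sieve; origin at the centre of its underside, z out of its top. Straight frame wall 64 mm wide from 5 to 24 mm height; below it a conical steel foot, 49 mm wide at the bottom, 55 mm at 5 mm height, that drops into a 59 mm wide rim (of pan or sieve) until the frame's lower edge rests on that rim.
- coarse_sieve: The yellow sieve, same shape and foot as the blue one; origin at the centre of its underside, z out of its top.
- pan_rim (a point): Centre of the rim of the steel collecting pan (64 mm outside, 59 mm inside, 18 mm deep), level with the rim's top, 92 mm above the worktop. The pan is screwed to the round plate of a fixed white sieve shaker, 185 mm deep, 140 mm wide, housing 56 mm high. Shaker axes: x from pan to the hinge of the hold-down arm (away from the robot), y left, z up.
- hold_arm (a joint): Angle of the hold-down arm above level, rad, about the shaker's y axis. About 0: its cover lies on the top sieve of a complete, seated tower (38 mm above the pan's rim). Starts open at 1.65 to 1.9, past upright, leaning away from the pan. The stiff hinge keeps it where it is left and takes about 3 N at the knob. It goes below 0 if sieves are missing.
- knob (a point): Centre of the black ball knob (28 mm) at the free end of the hold-down arm, 160 mm from the hinge. Pinched on its sides along the shaker's y axis it turns between the fingers as the arm swings. The arm is a steel bar 11 mm wide (y), 10 mm thick; its round cover, 68 mm wide, is centred 70 mm from the knob toward the hinge.
- clamp_hinge (a point): Hinge axis of the hold-down arm, between two grey cheeks at the back of the shaker, 90 mm behind the pan's centre and 50 mm above the pan's rim. At arm angle q the knob is 160 mm cos(q) in front of it (shaker -x) and 160 mm sin(q) above it.
- rack: Fixed drain rack: white slatted board 90x226 mm, sloping 30 degrees, low edge in front (rack -x, about the robot's right), rack y about toward the robot. Origin on the worktop under the middle of the board, whose face is 52 mm up there. The sieves lie 58 mm either side of the middle along y, each against two blue pegs (6 mm thick, 14 mm high) downhill; grasp their two free sides along y, tool square to the board.
- buffer: Bystander: white square bottle with an ochre cap, 38x38x88 mm, standing; origin at the middle of its underside.
- marker: Bystander: marker pen with blue cap, 132 mm long, lying on the worktop.

How it is judged:
By the outcome, as a careful person would: the job done as asked, in the order asked, and still so for the second after the job is handed in, with the robot touching nothing.
It also fails if it takes over 69 s, if anything falls off the work surface, if the arm or the gripper's body presses on something with over 40 N, if the wrist force passes 120 N, or if a joint passes its speed limit or range.

## Working session

There is one attempt and no reset: what is moved stays moved. The work goes in short steps, Python scripts to look and compute and a tool call to move; the robot and the scene stay as the last step left them, time stands still between calls to the robot, and variables do not carry over. Pictures are saved under pics/ and viewed, at most 10 in all, crops included, and the job is handed in when it is done.

Besides the shell and the picture viewer there is one more tool, called after "Call:" by a JSON object that holds its "name" and its "arguments". jog_arm: Moves the arm, as the interface text tells. Its arguments: {"type":"object","properties":{"targets":{"type":"array","items":{"type":"object","properties":{"dx":{"type":"number"},"dy":{"type":"number"},"dz":{"type":"number"},"rx":{"type":"number"},"ry":{"type":"number"},"rz":{"type":"number"},"gripper":{"type":"number"}}}},"force":{"type":"number"}},"required":["targets"]}

```bash
ls; mkdir -p pics; cat > look.py <<'E'
from station import arm
import numpy as np, cv2, sys
def grab(n):
    f=arm.grab_frame(n); return f
def world(f):
    z=f["z_map"]; h,w=z.shape
    u,v=np.meshgrid(np.arange(w),np.arange(h))
    P=np.stack([(u-f["cx"])/f["fx"]*z,(v-f["cy"])/f["fy"]*z,z,np.ones_like(z)],-1)
    return (P@np.linalg.inv(f["view"]).T)[...,:3]
E
python3 - <<'E'
from look import *
for n in("side","top"):
    f=grab(n); cv2.imwrite(f"pics/{n}0.png",f["frame"][...,::-1]); 
    np.savez(f"{n}0.npz",**f); print(n,f["fx"],np.linalg.inv(f["view"]).round(3).tolist(),(f["z_map"]==0).mean())
print(arm.get_state())
E
```

```text
pics
side 449.1022046418798 [[-1.0, -0.018, 0.002, 0.511], [-0.016, 0.851, -0.524, 0.657], [0.008, -0.524, -0.852, 0.987], [0.0, 0.0, 0.0, 1.0]] 0.00416015625
top 407.6805160986118 [[0.065, -0.971, 0.231, 0.333], [-0.998, -0.063, 0.015, 0.101], [-0.0, -0.231, -0.973, 0.937], [0.0, 0.0, 0.0, 1.0]] 0.004046875
{'t': 0.1, 'q': array([-8.30899675e-01,  3.59290745e-01,  1.11673937e-02, -2.71468688e-04,
       -1.22405973e+00, -2.88129532e-01]), 'qd': array([ 0.00039427, -0.00113476,  0.00356886, -0.00052473, -0.00087778,
        0.00013737]), 'joint_efforts': array([-4.90133272e-03, -5.84163022e+01,  2.93750149e+01,  7.01568961e+00,
        1.01316691e-02, -5.97570829e-05]), 'eef_pos': array([ 0.29450098, -0.60694496,  0.24774623]), 'ee_rot': array([ 3.14019054e+00, -1.49397491e-04, -2.68991786e+00]), 'force': array([-0.36452865,  0.7110733 , -0.19031519]), 'moment': array([ 0.02613957, -0.01495851, -0.01305934]), 'gripper_force': 0.0, 'width': 0.08752009271367107}
```

View pics/side0.png

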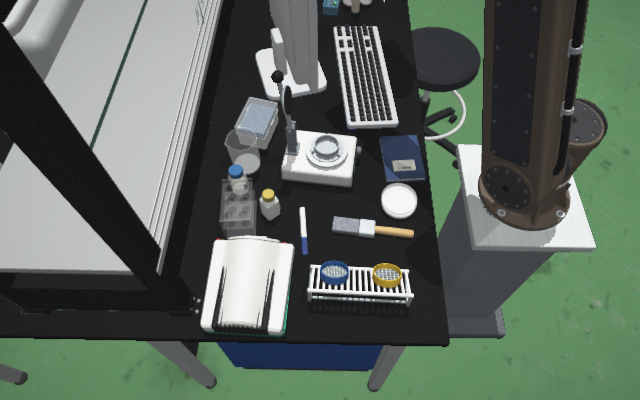

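View pics/top0.png

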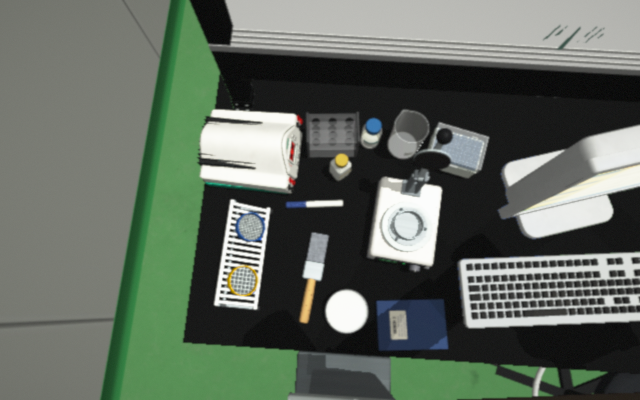

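The side view shows blue sieve (335,272), yellow (387,275), pan (326,148) and knob (277,76). The top view has blue (250,227), yellow (242,280), pan (406,226) and knob (445,135). The arm is open and the path from rack to shaker is mostly free.

```bash
cat > m.py <<'E'
from look import *
from scipy.optimize import least_squares
def circ(p,r=None):
    c0=p.mean(0)
    for _ in range(4):
        s=least_squares(lambda a:np.hypot(*(p-a[:2]).T)-a[2],[*c0,.031],loss='soft_l1',f_scale=.001)
        c0=s.x[:2]; k=abs(s.fun)<.006; p=p[k] if k.sum()>8 else p
    return s.x,len(p)
def near(W,c,r): return np.linalg.norm(W-c,axis=-1)<r
E
python3 - <<'E'
from m import *
seed={"side":dict(blue=(335,272),yel=(387,275),pan=(326,148),knob=(277,76)),"top":dict(blue=(250,227),yel=(242,280),pan=(406,226),knob=(445,135))}
for n in seed:
    f=np.load(f"{n}0.npz"); W=world(f); hsv=cv2.cvtColor(f["frame"],cv2.COLOR_RGB2HSV); s=seed[n]
    H,S,V=hsv[...,0],hsv[...,1],hsv[...,2]
    print("==",n)
    mid=(W[s["blue"][1],s["blue"][0]]+W[s["yel"][1],s["yel"][0]])/2
    # board plane
    m=near(W,mid,.15)&(S<50)&(V>150)&(W[...,2]>.02)&(W[...,2]<.09)
    P=W[m]; 
    best=None;rng=np.random.default_rng(0)
    for _ in range(500):
        a=P[rng.choice(len(P),3,False)]; nn=np.cross(a[1]-a[0],a[2]-a[0]); l=np.linalg.norm(nn)
        if l<1e-6: continue
        nn/=l; nn*=np.sign(nn[2])
        if not .78<nn[2]<.94: continue
        k=abs((P-a[0])@nn)<.002
        if best is None or k.sum()>best.sum(): best=k
    c=P[best].mean(0); nn=np.linalg.svd(P[best]-c)[2][2]; nn*=np.sign(nn[2]); print("plane c",c.round(4),"n",nn.round(3),best.sum(),len(P))
    ex=np.cross([0,0,1],nn); 
    # slats/rect outline
    q=P[best]; box=cv2.minAreaRect(np.float32((q-c)[:,:2]*1000)); print("box xy",box)
    for k,hl,hh in(("blue",100,130),("yel",18,32)):
        w0=W[s[k][1],s[k][0]]; m=near(W,w0,.06)&(H>hl)&(H<hh)&(S>110)
        Q=W[m]; h=(Q-c)@nn; top=np.percentile(h,95); e1=np.cross(nn,[1,0,0]);e1/=np.linalg.norm(e1);e2=np.cross(nn,e1)
        t=Q[(h>.02)&(h<.028)]; x,N=circ(np.stack([(t-c)@e1,(t-c)@e2],1)); 
        print(k,"w0",w0.round(3),"top h",top.round(4),"r",x[2].round(4),N,"ctr(h=12)",(c+e1*x[0]+e2*x[1]+nn*.012).round(4))
    w0=W[s["pan"][1],s["pan"][0]]; m=near(W,[*w0[:2],.092],.045)&(abs(W[...,2]-.092)<.004); t=W[m]
    x,N=circ(t[:,:2]);print("pan",w0.round(3),x.round(4),N,np.median(t[:,2]))
    w0=W[s["knob"][1],s["knob"][0]];t=W[near(W,w0,.02)&(V<70)]
    sp=least_squares(lambda a:np.linalg.norm(t-a,axis=1)-.014,t.mean(0)-np.linalg.inv(f["view"])[:3,2]*-.008,loss='soft_l1',f_scale=.001).x
    print("knob",w0.round(3),sp.round(4),len(t))
    m=(abs(W[...,2]-.056)<.004)&near(W,[*x[:2],.056],.2)&(S<60)&(V>120); 
    m=cv2.morphologyEx(m.astype(np.uint8),cv2.MORPH_OPEN,np.ones((3,3))); nl,L,st,_=cv2.connectedComponentsWithStats(m); m=L==1+st[1:,4].argmax()
    print("housing",cv2.minAreaRect(np.float32(W[m][:,:2]*1000)))
    # white buffer/other obstacles height map: tall things near path
E
```

```text
== side
plane c [0.4378 0.2877 0.0598] n [-0.019 -0.5    0.866] 867 1561
box xy ((-0.06475830078125, -11.563697814941406), (83.54991912841797, 223.79147338867188), 87.69276428222656)
blue w0 [0.493 0.262 0.058] top h 0.0245 r 0.0305 120 ctr(h=12) [0.4961 0.2672 0.0631]
yel w0 [0.378 0.267 0.059] top h 0.0248 r 0.0305 124 ctr(h=12) [0.3799 0.2712 0.0628]
pan [ 0.519 -0.071  0.079] [ 0.5185 -0.0749  0.0304] 93 0.09090342140255614
knob [ 0.625 -0.078  0.312] [ 0.6265 -0.0888  0.3005] 114
housing ((535.588134765625, -76.498291015625), (138.00379943847656, 180.86830139160156), 83.8640365600586)
== top
plane c [0.4333 0.2803 0.0545] n [-0.016 -0.503  0.864] 1306 2644
box xy ((4.269813537597656, -4.155059814453125), (80.89606475830078, 226.38677978515625), 87.96649169921875)
blue w0 [0.496 0.266 0.062] top h 0.0256 r 0.0304 78 ctr(h=12) [0.4954 0.268  0.0623]
yel w0 [0.381 0.271 0.063] top h 0.0259 r 0.0302 121 ctr(h=12) [0.3797 0.2718 0.0624]
pan [ 0.517 -0.071  0.076] [ 0.5186 -0.0743  0.0304] 122 0.09150476684949194
knob [ 0.623 -0.085  0.313] [ 0.6273 -0.0871  0.3005] 188
housing ((535.9080200195312, -76.43852996826172), (136.1282501220703, 181.3898162841797), 83.24082946777344)
```

```bash
cat > go.py <<'E'
from m import *
from scipy.spatial.transform import Rotation as Ro
n=np.array([-.0168,-.4997,.866]); ry=np.array([-.9994,.0336,0])
xs=np.array([.9934,-.1148,0]); ys=np.array([.1148,.9934,0]); Z=np.array([0,0,1.])
BLUE=np.array([.4958,.2676,.0627]); YEL=np.array([.3798,.2715,.0626]); PAN=np.array([.5186,-.0746,.092]); HINGE=PAN+.09*xs+.05*Z
def frame(z,y):
    z=z/np.linalg.norm(z); y=y-z*(y@z); y/=np.linalg.norm(y); return Ro.from_matrix(np.stack([np.cross(y,z),y,z],1))
RACK=frame(-n,ry); DOWN=frame(-Z,-ys)   # yaw ~ -0.115
def state():
    s=arm.get_state(); return s,np.array(s["eef_pos"]),Ro.from_euler("xyz",s["ee_rot"])
def delta(p,R,p0=None,R0=None):
    if p0 is None: s,p0,R0=state()
    d=R0.inv().apply(np.array(p)-p0)*1000; r=(R0.inv()*R).as_rotvec()
    print("d mm",d.round(1),"rot",r.round(4)); return p,R
E
python3 - <<'E'
from go import *
print(RACK.as_euler("xyz"),DOWN.as_euler("xyz"))
a=delta([.43,.0,.30],RACK); 
b=delta(BLUE+.086*n,RACK,*a); delta(BLUE+.016*n,RACK,*b)
E
```

```text
[-3.14159265  0.52359617 -1.60440384] [ 3.14159265  0.         -0.11505236]
d mm [-386.8  487.   -51.6] rot [-0.2826 -0.4701 -1.0599]
d mm [-114.9  -56.8  254.3] rot [0. 0. 0.]
d mm [-0. -0. 70.] rot [0. 0. 0.]
```

Call:
{"name": "jog_arm", "arguments": {"targets": [{"dx": -25, "dy": 32, "dz": -50, "rx": 0, "ry": 0, "rz": -0.1}, {"dx": -50, "dy": 62, "dz": -50, "rx": 0, "ry": 0, "rz": -0.2}, {"dx": -75, "dy": 95, "dz": -50, "rx": 0, "ry": 0, "rz": -0.3}, {"dx": -100, "dy": 125, "dz": -50, "rx": 0, "ry": 0, "rz": -0.4}, {"dx": -125, "dy": 157, "dz": -50, "rx": 0, "ry": 0, "rz": -0.5}, {"dx": -150, "dy": 190, "dz": -50, "rx": 0, "ry": 0, "rz": -0.6}, {"dx": -175, "dy": 220, "dz": -50, "rx": 0, "ry": 0, "rz": -0.7}, {"dx": -200, "dy": 250, "dz": -50, "rx": 0, "ry": 0, "rz": -0.8}]}}

```text
invalid input at $.targets[0]: expected keys dx, dy, dz, rx, ry, rz, gripper
```

```bash
python3 - <<'E'
from go import *
s,p,R=state(); print(s["t"],p,R.as_euler("xyz"),s["q"],s["force"])
a=delta([.43,.0,.30],RACK); b=delta(BLUE+.086*n,RACK,*a)
E
```

```text
0.1 [ 0.29450098 -0.60694496  0.24774623] [ 3.14019054e+00 -1.49397491e-04 -2.68991786e+00] [-8.30899675e-01  3.59290745e-01  1.11673937e-02 -2.71468688e-04
 -1.22405973e+00 -2.88129532e-01] [-0.36452865  0.7110733  -0.19031519]
d mm [-386.8  487.   -51.6] rot [-0.2826 -0.4701 -1.0599]
d mm [-114.9  -56.8  254.3] rot [0. 0. 0.]
```

Call:
{"name": "jog_arm", "arguments": {"targets": [{"dx": -387, "dy": 487, "dz": -52, "rx": -0.283, "ry": -0.47, "rz": -1.06, "gripper": 0}, {"dx": -387, "dy": 487, "dz": -52, "rx": -0.283, "ry": -0.47, "rz": -1.06, "gripper": 0}, {"dx": -387, "dy": 487, "dz": -52, "rx": -0.283, "ry": -0.47, "rz": -1.06, "gripper": 0}, {"dx": -387, "dy": 487, "dz": -52, "rx": -0.283, "ry": -0.47, "rz": -1.06, "gripper": 0}, {"dx": -387, "dy": 487, "dz": -52, "rx": -0.283, "ry": -0.47, "rz": -1.06, "gripper": 0}, {"dx": -387, "dy": 487, "dz": -52, "rx": -0.283, "ry": -0.47, "rz": -1.06, "gripper": 0}, {"dx": -387, "dy": 487, "dz": -52, "rx": -0.283, "ry": -0.47, "rz": -1.06, "gripper": 0}, {"dx": -387, "dy": 487, "dz": -52, "rx": -0.283, "ry": -0.47, "rz": -1.06, "gripper": 0}]}}

```text
t: 0.77
eef_pos: [0.3669, -0.2811, 0.2767]
ee_rot: [3.1, 0.445, -1.79]
force: [0.7, 0.8, 0.1]
width: 0.0877
gripper_force: 0.0
```

```bash
python3 - <<'E'
from go import *
s,p,R=state(); print(s["t"],p,R.as_euler("xyz"),s["q"],s["force"])
a=delta([.44,.05,.30],RACK); b=delta(BLUE+.086*n,RACK,*a)
E
```

```text
0.7667 [ 0.36692467 -0.2811207   0.27666447] [ 3.10013806  0.4452379  -1.79044202] [-0.57173175  0.16676384 -0.09982213 -0.40089847 -1.5138907   0.42724911] [0.7347008 0.8028946 0.1032881]
d mm [-316.1   -4.4  124.9] rot [-0.0453 -0.0747 -0.1662]
d mm [-71.3 -48.5 229.2] rot [0. 0. 0.]
```

Call:
{"name": "jog_arm", "arguments": {"targets": [{"dx": -316, "dy": -4, "dz": 125, "rx": -0.045, "ry": -0.075, "rz": -0.166, "gripper": 0}, {"dx": -316, "dy": -4, "dz": 125, "rx": -0.045, "ry": -0.075, "rz": -0.166, "gripper": 0}, {"dx": -316, "dy": -4, "dz": 125, "rx": -0.045, "ry": -0.075, "rz": -0.166, "gripper": 0}, {"dx": -316, "dy": -4, "dz": 125, "rx": -0.045, "ry": -0.075, "rz": -0.166, "gripper": 0}, {"dx": -316, "dy": -4, "dz": 125, "rx": -0.045, "ry": -0.075, "rz": -0.166, "gripper": 0}, {"dx": -316, "dy": -4, "dz": 125, "rx": -0.045, "ry": -0.075, "rz": -0.166, "gripper": 0}, {"dx": -316, "dy": -4, "dz": 125, "rx": -0.045, "ry": -0.075, "rz": -0.166, "gripper": 0}, {"dx": -316, "dy": -4, "dz": 125, "rx": -0.045, "ry": -0.075, "rz": -0.166, "gripper": 0}]}}

```text
t: 1.43
eef_pos: [0.4398, 0.0435, 0.2985]
ee_rot: [3.14, 0.522, -1.611]
force: [1.1, -0.4, -0.0]
width: 0.0877
gripper_force: 0.0
```

Call:
{"name": "jog_arm", "arguments": {"targets": [{"dx": -71, "dy": -48, "dz": 229, "rx": 0, "ry": 0, "rz": 0, "gripper": 0}, {"dx": -71, "dy": -48, "dz": 229, "rx": 0, "ry": 0, "rz": 0, "gripper": 0}, {"dx": -71, "dy": -48, "dz": 229, "rx": 0, "ry": 0, "rz": 0, "gripper": 0}, {"dx": -71, "dy": -48, "dz": 229, "rx": 0, "ry": 0, "rz": 0, "gripper": 0}, {"dx": -71, "dy": -48, "dz": 229, "rx": 0, "ry": 0, "rz": 0, "gripper": 0}, {"dx": -71, "dy": -48, "dz": 229, "rx": 0, "ry": 0, "rz": 0, "gripper": 0}, {"dx": -71, "dy": -48, "dz": 229, "rx": 0, "ry": 0, "rz": 0, "gripper": 0}, {"dx": -71, "dy": -48, "dz": 229, "rx": 0, "ry": 0, "rz": 0, "gripper": 0}]}}

```text
t: 2.1
eef_pos: [0.4934, 0.2159, 0.1326]
ee_rot: [3.135, 0.52, -1.611]
force: [-0.1, -0.7, -0.2]
width: 0.0874
gripper_force: 0.0
```

```bash
python3 - <<'E'
from go import *
s,p,R=state(); print(s["t"],p,R.as_euler("xyz"),s["q"],s["force"])
delta(BLUE+.016*n,RACK)
E
```

```text
2.1 [0.49338886 0.21591243 0.13260301] [ 3.13496382  0.51960991 -1.61089913] [ 0.40215082  0.22469507 -0.3410473  -0.62794841 -0.87679509 -0.06175558] [-0.11033392 -0.74283503 -0.22184963]
d mm [-10.1  -0.9  70.4] rot [ 0.0034 -0.004  -0.0056]
```

Call:
{"name": "jog_arm", "arguments": {"targets": [{"dx": -10, "dy": -1, "dz": 20, "rx": 0.003, "ry": -0.004, "rz": -0.006, "gripper": 0}, {"dx": -10, "dy": -1, "dz": 40, "rx": 0.003, "ry": -0.004, "rz": -0.006, "gripper": 0}, {"dx": -10, "dy": -1, "dz": 55, "rx": 0.003, "ry": -0.004, "rz": -0.006, "gripper": 0}, {"dx": -10, "dy": -1, "dz": 64, "rx": 0.003, "ry": -0.004, "rz": -0.006, "gripper": 0}, {"dx": -10, "dy": -1, "dz": 64, "rx": 0.003, "ry": -0.004, "rz": -0.006, "gripper": 0}, {"dx": -10, "dy": -1, "dz": 64, "rx": 0.003, "ry": -0.004, "rz": -0.006, "gripper": 0}, {"dx": -10, "dy": -1, "dz": 64, "rx": 0.003, "ry": -0.004, "rz": -0.006, "gripper": 0}, {"dx": -10, "dy": -1, "dz": 64, "rx": 0.003, "ry": -0.004, "rz": -0.006, "gripper": 0}]}}

```text
t: 2.77
eef_pos: [0.4976, 0.2552, 0.0854]
ee_rot: [-3.135, 0.526, -1.603]
force: [-0.3, -0.3, -0.2]
width: 0.0875
gripper_force: 0.0
```

```bash
python3 - <<'E'
from go import *
f=grab("side"); g=f["frame"][220:330,260:460]; cv2.imwrite("pics/g1.png",cv2.resize(g,None,fx=4,fy=4)[...,::-1])
s,p,R=state(); print(s["t"],p,s["force"])
delta(BLUE+.016*n,RACK)
E
```

```text
2.8167 [0.49753784 0.25528342 0.08530323] [ 0.09144802  0.00817333 -0.65531688]
d mm [0.7 2.2 9.7] rot [-0.0056  0.0023  0.001 ]
```

View pics/g1.png

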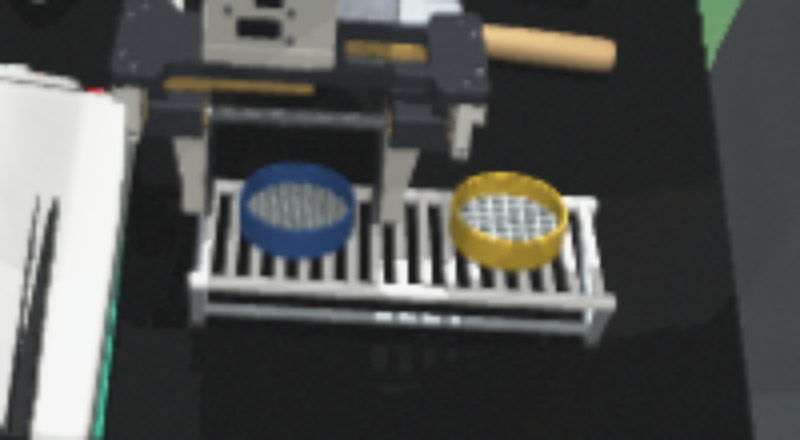

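The fingers (crop 190,205 and 395,215) straddle the blue sieve (297,210) evenly, so I go down and close.

Call:
{"name": "jog_arm", "arguments": {"targets": [{"dx": 1, "dy": 2, "dz": 5, "rx": -0.005, "ry": 0.002, "rz": 0, "gripper": 0}, {"dx": 1, "dy": 2, "dz": 9.5, "rx": -0.005, "ry": 0.002, "rz": 0, "gripper": 0}, {"dx": 1, "dy": 2, "dz": 9.5, "rx": -0.005, "ry": 0.002, "rz": 0, "gripper": 0}, {"dx": 1, "dy": 2, "dz": 9.5, "rx": -0.005, "ry": 0.002, "rz": 0, "gripper": 0.25}, {"dx": 1, "dy": 2, "dz": 9.5, "rx": -0.005, "ry": 0.002, "rz": 0, "gripper": 0.4}, {"dx": 1, "dy": 2, "dz": 9.5, "rx": -0.005, "ry": 0.002, "rz": 0, "gripper": 0.4}, {"dx": 1, "dy": 2, "dz": 9.5, "rx": -0.005, "ry": 0.002, "rz": 0, "gripper": 0.4}, {"dx": 1, "dy": 2, "dz": 9.5, "rx": -0.005, "ry": 0.002, "rz": 0, "gripper": 0.4}], "force": 20}}

```text
t: 3.48
eef_pos: [0.4952, 0.2596, 0.0757]
ee_rot: [3.141, 0.523, -1.604]
force: [-0.8, -0.4, -0.0]
width: 0.0645
gripper_force: 20.0
```

```bash
python3 - <<'E'
from go import *
s,p,R=state(); print(s["t"],p,s["force"],s["width"],s["gripper_force"],s["q"])
delta(BLUE+.016*n,RACK)
a=delta(p+.08*n,RACK); b=delta([.46,.05,.22],DOWN,*a);delta(PAN+.019*Z+.016*Z+.05*Z,DOWN,*b)
E
```

```text
3.4833 [0.49519697 0.25956541 0.07573743] [-0.78851583 -0.35893046 -0.02550711] 0.06447714070099493 20.000047646462917 [ 0.46664202  0.31962283 -0.35609811 -0.69528415 -0.75503599 -0.01610299]
d mm [-0.5 -0.3 -0.7] rot [ 0.0008 -0.0001  0.0006]
d mm [  0.    0.1 -80. ] rot [ 0.0008 -0.0001  0.0006]
d mm [ 110.3   28.1 -150.3] rot [-0.3892  0.4223 -1.4525]
d mm [ 72.5 117.   43. ] rot [0. 0. 0.]
```

Call:
{"name": "jog_arm", "arguments": {"targets": [{"dx": 0, "dy": 0, "dz": -15, "rx": 0, "ry": 0, "rz": 0, "gripper": 0.4}, {"dx": 0, "dy": 0, "dz": -35, "rx": 0, "ry": 0, "rz": 0, "gripper": 0.4}, {"dx": 0, "dy": 0, "dz": -55, "rx": 0, "ry": 0, "rz": 0, "gripper": 0.4}, {"dx": 0, "dy": 0, "dz": -75, "rx": 0, "ry": 0, "rz": 0, "gripper": 0.4}, {"dx": 0, "dy": 0, "dz": -95, "rx": 0, "ry": 0, "rz": 0, "gripper": 0.4}, {"dx": 0, "dy": 0, "dz": -115, "rx": 0, "ry": 0, "rz": 0, "gripper": 0.4}, {"dx": 0, "dy": 0, "dz": -120, "rx": 0, "ry": 0, "rz": 0, "gripper": 0.4}, {"dx": 0, "dy": 0, "dz": -120, "rx": 0, "ry": 0, "rz": 0, "gripper": 0.4}]}}

```text
t: 4.15
eef_pos: [0.494, 0.199, 0.1816]
ee_rot: [-3.138, 0.524, -1.603]
force: [-0.0, 0.1, -0.5]
width: 0.0642
gripper_force: 20.0
```

```bash
python3 - <<'E'
from go import *
s,p,R=state(); print(s["t"],p,s["force"],s["width"],s["gripper_force"],s["q"])
delta([.46,.03,.22],DOWN)
E
```

```text
4.15 [0.49402965 0.19896054 0.18160945] [-0.02419021  0.07230983 -0.53690145] 0.06418523666746584 19.999975506216288 [ 0.37566111  0.15718856 -0.30731647 -0.59050132 -0.966723   -0.1003653 ]
d mm [ 127.9   28.2 -118.4] rot [-0.392   0.4206 -1.4516]
```

Call:
{"name": "jog_arm", "arguments": {"targets": [{"dx": 40, "dy": 8, "dz": -45, "rx": -0.03, "ry": 0.033, "rz": -0.115, "gripper": 0.4}, {"dx": 60, "dy": 15, "dz": -60, "rx": -0.063, "ry": 0.067, "rz": -0.232, "gripper": 0.4}, {"dx": 80, "dy": 20, "dz": -80, "rx": -0.094, "ry": 0.1, "rz": -0.348, "gripper": 0.4}, {"dx": 100, "dy": 24, "dz": -100, "rx": -0.125, "ry": 0.134, "rz": -0.464, "gripper": 0.4}, {"dx": 115, "dy": 26, "dz": -110, "rx": -0.157, "ry": 0.168, "rz": -0.58, "gripper": 0.4}, {"dx": 128, "dy": 28, "dz": -118, "rx": -0.188, "ry": 0.2, "rz": -0.697, "gripper": 0.4}, {"dx": 128, "dy": 28, "dz": -118, "rx": -0.22, "ry": 0.235, "rz": -0.813, "gripper": 0.4}, {"dx": 128, "dy": 28, "dz": -118, "rx": -0.25, "ry": 0.268, "rz": -0.928, "gripper": 0.4}]}}

```text
t: 4.82
eef_pos: [0.4597, 0.0302, 0.2169]
ee_rot: [-3.048, 0.183, -0.627]
force: [-0.6, -0.6, -0.5]
width: 0.0642
gripper_force: 20.0
```

```bash
python3 - <<'E'
from go import *
s,p,R=state(); print(s["t"],p,s["force"],s["width"],s["gripper_force"],s["q"])
a=delta([.46,.03,.22],DOWN); delta(PAN+.085*Z,DOWN);
E
```

```text
4.8167 [0.45968653 0.03017337 0.21685268] [-0.60313265 -0.5928098  -0.51570979] 0.06421565750583755 19.991845842450857 [ 0.31879605  0.08891925 -0.34427008 -0.22001639 -1.17686921  0.70475966]
d mm [-0.2 -0.3 -3.1] rot [-0.1382  0.1547 -0.5191]
d mm [114.6  51.8  14.6] rot [-0.1382  0.1547 -0.5191]
```

Next: go above the pan at about TCP z 0.20 and finish the turn.

Call:
{"name": "jog_arm", "arguments": {"targets": [{"dx": 28, "dy": 13, "dz": -6, "rx": -0.028, "ry": 0.031, "rz": -0.104, "gripper": 0.4}, {"dx": 58, "dy": 26, "dz": -6, "rx": -0.056, "ry": 0.062, "rz": -0.208, "gripper": 0.4}, {"dx": 85, "dy": 39, "dz": -6, "rx": -0.083, "ry": 0.093, "rz": -0.312, "gripper": 0.4}, {"dx": 105, "dy": 47, "dz": -6, "rx": -0.111, "ry": 0.124, "rz": -0.416, "gripper": 0.4}, {"dx": 115, "dy": 52, "dz": -6, "rx": -0.138, "ry": 0.155, "rz": -0.519, "gripper": 0.4}, {"dx": 115, "dy": 52, "dz": -6, "rx": -0.138, "ry": 0.155, "rz": -0.519, "gripper": 0.4}, {"dx": 115, "dy": 52, "dz": -6, "rx": -0.138, "ry": 0.155, "rz": -0.519, "gripper": 0.4}, {"dx": 115, "dy": 52, "dz": -6, "rx": -0.138, "ry": 0.155, "rz": -0.519, "gripper": 0.4}]}}

```text
t: 5.48
eef_pos: [0.5199, -0.0776, 0.1975]
ee_rot: [-3.139, 0.001, -0.122]
force: [1.2, -0.4, -1.5]
width: 0.0647
gripper_force: 20.0
```

```bash
cat > held.py <<'E'
from go import *
def held(lo,hi,show=None,top=None):
    s,p,R=state()
    for nme in("side","top"):
        f=grab(nme); W=world(f); hsv=cv2.cvtColor(f["frame"],cv2.COLOR_RGB2HSV)
        c=p-.016*Z; m=near(W,c,.055)&(hsv[...,0]>lo)&(hsv[...,0]<hi)&(hsv[...,1]>110); t=W[m]
        if show: 
            v=f["view"]@np.append(p,1); u0=int(f["fx"]*v[0]/v[2]+f["cx"]); v0=int(f["fy"]*v[1]/v[2]+f["cy"])
            g=f["frame"][max(0,v0-60):v0+60,max(0,u0-80):u0+80]; cv2.imwrite(f"pics/{show}_{nme}.png",cv2.resize(g,None,fx=4,fy=4,interpolation=cv2.INTER_CUBIC)[...,::-1])
        if len(t)<15: print(nme,"few",len(t)); continue
        zt=np.percentile(t[:,2],95); k=t[:,2]>zt-.004; x,N=circ(t[k][:,:2]); o=least_squares(lambda a:np.hypot(*(t[k][:,:2]-a).T)-.0305,c[:2],loss='soft_l1',f_scale=.001).x
        print(nme,len(t),"ztop",zt.round(4),"fit",x.round(4),N,"fixed r",o.round(4),"rel tcp xs,ys",((o-p[:2])@xs[:2]).round(4),((o-p[:2])@ys[:2]).round(4))
E
python3 - <<'E'
from held import *
s,p,R=state(); print(s["t"],p,s["force"],s["width"],s["gripper_force"],s["q"])
delta(PAN+.045*Z,DOWN); held(100,130,"h1")
im=np.hstack([cv2.imread("pics/h1_side.png"),cv2.imread("pics/h1_top.png")]); cv2.imwrite("pics/h1.png",cv2.resize(im,None,fx=.62,fy=.62))
E
```

```text
5.4833 [ 0.51992277 -0.07762865  0.19751249] [ 1.15420941 -0.38917987 -1.49574431] 0.06473279717923598 19.999735727906227 [ 0.22292927  0.1552898  -0.38632094 -0.00374519 -1.02927929  1.22745431]
d mm [-1.6 -2.7 60.5] rot [-0.003   0.0012 -0.0073]
side few 0
top 28 ztop 0.1957 fit [ 0.5214 -0.0774  0.0315] 17 fixed r [ 0.5204 -0.0778] rel tcp xs,ys 0.0005 -0.0001
```

View pics/h1.png

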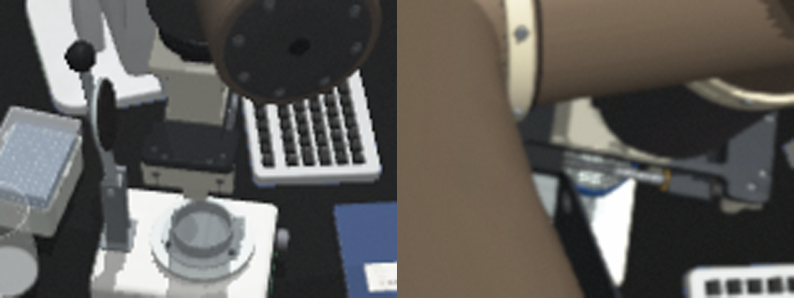

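Call:
{"name": "jog_arm", "arguments": {"targets": [{"dx": -1.5, "dy": -2.7, "dz": 15, "rx": -0.003, "ry": 0.001, "rz": -0.007, "gripper": 0.4}, {"dx": -1.5, "dy": -2.7, "dz": 35, "rx": -0.003, "ry": 0.001, "rz": -0.007, "gripper": 0.4}, {"dx": -1.5, "dy": -2.7, "dz": 50, "rx": -0.003, "ry": 0.001, "rz": -0.007, "gripper": 0.4}, {"dx": -1.5, "dy": -2.7, "dz": 61, "rx": -0.003, "ry": 0.001, "rz": -0.007, "gripper": 0.4}, {"dx": -1.5, "dy": -2.7, "dz": 65, "rx": -0.003, "ry": 0.001, "rz": -0.007, "gripper": 0.4}, {"dx": -1.5, "dy": -2.7, "dz": 65, "rx": -0.003, "ry": 0.001, "rz": -0.007, "gripper": 0.4}, {"dx": -1.5, "dy": -2.7, "dz": 65, "rx": -0.003, "ry": 0.001, "rz": -0.007, "gripper": 0.4}, {"dx": -1.5, "dy": -2.7, "dz": 65, "rx": -0.003, "ry": 0.001, "rz": -0.007, "gripper": 0.4}]}}

```text
t: 6.25
eef_pos: [0.5199, -0.0752, 0.1338]
ee_rot: [3.141, -0.003, -0.113]
force: [0.3, 0.1, -0.3]
width: 0.0643
gripper_force: 20.0
```

```bash
python3 - <<'E'
from held import *
s,p,R=state(); print(s["t"],p,s["force"],s["width"],s["gripper_force"])
delta(PAN+.0223*Z,DOWN); held(100,130)
E
```

```text
6.25 [ 0.5198605  -0.07516569  0.13379633] [ 0.2866858   0.11068465 -0.27987373] 0.06430245672345307 19.999854639172554
d mm [-1.4 -0.4 19.5] rot [ 0.0006 -0.0028  0.0025]
side few 0
top 38 ztop 0.1321 fit [ 0.5199 -0.0738  0.0302] 16 fixed r [ 0.5202 -0.0739] rel tcp xs,ys 0.0002 0.0013
```

Call:
{"name": "jog_arm", "arguments": {"targets": [{"dx": -1.4, "dy": 0.2, "dz": 5, "rx": 0, "ry": -0.003, "rz": 0.002, "gripper": 0.4}, {"dx": -1.4, "dy": 0.2, "dz": 10, "rx": 0, "ry": -0.003, "rz": 0.002, "gripper": 0.4}, {"dx": -1.4, "dy": 0.2, "dz": 12, "rx": 0, "ry": -0.003, "rz": 0.002, "gripper": 0.4}, {"dx": -1.4, "dy": 0.2, "dz": 14, "rx": 0, "ry": -0.003, "rz": 0.002, "gripper": 0.4}, {"dx": -1.4, "dy": 0.2, "dz": 15.5, "rx": 0, "ry": -0.003, "rz": 0.002, "gripper": 0.4}, {"dx": -1.4, "dy": 0.2, "dz": 17, "rx": 0, "ry": -0.003, "rz": 0.002, "gripper": 0.4}, {"dx": -1.4, "dy": 0.2, "dz": 18, "rx": 0, "ry": -0.003, "rz": 0.002, "gripper": 0.4}, {"dx": -1.4, "dy": 0.2, "dz": 18, "rx": 0, "ry": -0.003, "rz": 0.002, "gripper": 0.4}]}}

```text
t: 7.02
eef_pos: [0.5177, -0.0754, 0.1146]
ee_rot: [3.14, 0.002, -0.114]
force: [-0.3, 0.8, -1.7]
width: 0.0641
gripper_force: 20.0
```

```bash
python3 - <<'E'
from held import *
s,p,R=state(); print(s["t"],p,s["force"],s["moment"],s["width"],s["gripper_force"])
delta(PAN+.0223*Z,DOWN); held(100,130)
E
```

```text
7.0167 [ 0.51774417 -0.07543199  0.11461894] [-0.34585691  0.84311371 -1.69606043] [-0.07323676  0.16217691 -0.03697239] 0.06409904131891815 19.99999288469553
d mm [ 0.8 -0.9  0.3] rot [0.0012 0.0019 0.0007]
side few 0
top 38 ztop 0.1116 fit [ 0.5167 -0.0744  0.0294] 20 fixed r [ 0.5178 -0.0747] rel tcp xs,ys -0.0 0.0007
```

Call:
{"name": "jog_arm", "arguments": {"targets": [{"dx": 0.5, "dy": -0.4, "dz": 0.5, "rx": 0, "ry": 0.002, "rz": 0, "gripper": 0.4}, {"dx": 0.5, "dy": -0.4, "dz": 1, "rx": 0, "ry": 0.002, "rz": 0, "gripper": 0.4}, {"dx": 0.5, "dy": -0.4, "dz": 1.3, "rx": 0, "ry": 0.002, "rz": 0, "gripper": 0.4}, {"dx": 0.5, "dy": -0.4, "dz": 1.6, "rx": 0, "ry": 0.002, "rz": 0, "gripper": 0.4}, {"dx": 0.5, "dy": -0.4, "dz": 1.6, "rx": 0, "ry": 0.002, "rz": 0, "gripper": 0.4}, {"dx": 0.5, "dy": -0.4, "dz": 1.6, "rx": 0, "ry": 0.002, "rz": 0, "gripper": 0.4}, {"dx": 0.5, "dy": -0.4, "dz": 1.6, "rx": 0, "ry": 0.002, "rz": 0, "gripper": 0.4}, {"dx": 0.5, "dy": -0.4, "dz": 1.6, "rx": 0, "ry": 0.002, "rz": 0, "gripper": 0.4}]}}

```text
t: 7.78
eef_pos: [0.5186, -0.075, 0.1143]
ee_rot: [3.141, -0.001, -0.114]
force: [-3.1, 0.7, 7.9]
width: 0.0644
gripper_force: 20.2
```

```bash
python3 - <<'E'
from held import *
s,p,R=state(); print(s["t"],p,s["force"],s["moment"],s["width"],s["gripper_force"])
held(100,130)
E
```

```text
7.7833 [ 0.51860004 -0.07504531  0.11426591] [-3.13037202  0.66299777  7.87927637] [0.41894142 1.3152084  0.00850687] 0.06443700812090078 20.157792056488688
side few 0
top 41 ztop 0.1118 fit [ 0.5208 -0.0745  0.0321] 21 fixed r [ 0.5191 -0.0741] rel tcp xs,ys 0.0004 0.001
```

Call:
{"name": "jog_arm", "arguments": {"targets": [{"dx": 0, "dy": 0, "dz": -0.5, "rx": 0, "ry": 0, "rz": 0, "gripper": 0.2}, {"dx": 0, "dy": 0, "dz": -0.5, "rx": 0, "ry": 0, "rz": 0, "gripper": 0.1}, {"dx": 0, "dy": 0, "dz": -0.5, "rx": 0, "ry": 0, "rz": 0, "gripper": 0}, {"dx": 0, "dy": 0, "dz": -0.5, "rx": 0, "ry": 0, "rz": 0, "gripper": 0}, {"dx": 0, "dy": 0, "dz": -10, "rx": 0, "ry": 0, "rz": 0, "gripper": 0}, {"dx": 0, "dy": 0, "dz": -40, "rx": 0, "ry": 0, "rz": 0, "gripper": 0}, {"dx": 0, "dy": 0, "dz": -80, "rx": 0, "ry": 0, "rz": 0, "gripper": 0}, {"dx": 0, "dy": 0, "dz": -110, "rx": 0, "ry": 0, "rz": 0, "gripper": 0}]}}

```text
t: 8.55
eef_pos: [0.5186, -0.0752, 0.2263]
ee_rot: [3.14, -0.001, -0.114]
force: [2.0, 0.9, 1.5]
width: 0.0875
gripper_force: 0.0
```

```bash
python3 - <<'E'
from held import *
s,p,R=state(); print(s["t"],p,s["force"],s["width"],s["q"])
a=delta([.43,.06,.24],RACK); b=delta(YEL+.086*n,RACK,*a)
E
```

```text
8.55 [ 0.51857718 -0.07520572  0.22626762] [2.01090878 0.87111917 1.50403748] 0.08750353929314093 [ 0.23210778  0.1257994  -0.35328239  0.00214475 -1.09089249  1.22372126]
d mm [-103.4 -124.2  -14.1] rot [ 0.3897 -0.4244  1.4536]
d mm [-92.9  57.3 172.5] rot [0. 0. 0.]
```

Call:
{"name": "jog_arm", "arguments": {"targets": [{"dx": -26, "dy": -31, "dz": -10, "rx": 0.02, "ry": -0.02, "rz": 0.07, "gripper": 0}, {"dx": -52, "dy": -62, "dz": -14, "rx": 0.04, "ry": -0.045, "rz": 0.15, "gripper": 0}, {"dx": -78, "dy": -93, "dz": -14, "rx": 0.07, "ry": -0.077, "rz": 0.265, "gripper": 0}, {"dx": -103, "dy": -124, "dz": -14, "rx": 0.102, "ry": -0.111, "rz": 0.38, "gripper": 0}, {"dx": -103, "dy": -124, "dz": -14, "rx": 0.133, "ry": -0.145, "rz": 0.496, "gripper": 0}, {"dx": -103, "dy": -124, "dz": -14, "rx": 0.164, "ry": -0.179, "rz": 0.612, "gripper": 0}, {"dx": -103, "dy": -124, "dz": -14, "rx": 0.195, "ry": -0.213, "rz": 0.728, "gripper": 0}, {"dx": -103, "dy": -124, "dz": -14, "rx": 0.226, "ry": -0.246, "rz": 0.843, "gripper": 0}]}}

```text
t: 9.22
eef_pos: [0.4303, 0.0606, 0.238]
ee_rot: [-3.037, 0.308, -0.953]
force: [-0.4, -1.1, 0.5]
width: 0.0878
gripper_force: 0.0
```

```bash
python3 - <<'E'
from held import *
s,p,R=state(); print(s["t"],p,s["force"],s["width"],s["q"])
a=delta(YEL+.106*n,RACK)
f=grab("top"); W=world(f); t=W[near(W,PAN+.019*Z,.06)&(abs(W[...,2]-.111)<.006)]
hsv=cv2.cvtColor(f["frame"],cv2.COLOR_RGB2HSV); H,S=hsv[...,0],hsv[...,1]
for n_ in("top","side"):
    f=grab(n_);W=world(f);hsv=cv2.cvtColor(f["frame"],cv2.COLOR_RGB2HSV); H,S=hsv[...,0],hsv[...,1]
    t=W[near(W,PAN+.019*Z,.05)&(H>100)&(H<130)&(S>110)&(abs(W[...,2]-.111)<.004)]
    if len(t)>15: print(n_,circ(t[:,:2]),np.linalg.lstsq(np.c_[t[:,:2]-PAN[:2],np.ones(len(t))],t[:,2],rcond=None)[0])
    cv2.imwrite(f"pics/b_{n_}.png",f["frame"][...,::-1])
E
```

```text
9.2167 [0.43031337 0.06058045 0.23801503] [-0.37085921 -1.14627089  0.49507469] 0.08781708980923046 [ 0.29399189  0.02934187 -0.33190044 -0.34618292 -1.22626028  0.42864645]
d mm [-126.2  -35.3  132.3] rot [ 0.1626 -0.1757  0.6063]
side (array([ 0.51902924, -0.07443858,  0.03038482]), 25) [0.01489759 0.01936652 0.10883837]
```

Call:
{"name": "jog_arm", "arguments": {"targets": [{"dx": -25, "dy": -7, "dz": 26, "rx": 0.032, "ry": -0.035, "rz": 0.11, "gripper": 0}, {"dx": -50, "dy": -14, "dz": 52, "rx": 0.064, "ry": -0.07, "rz": 0.22, "gripper": 0}, {"dx": -75, "dy": -21, "dz": 80, "rx": 0.096, "ry": -0.104, "rz": 0.335, "gripper": 0}, {"dx": -100, "dy": -28, "dz": 106, "rx": 0.128, "ry": -0.138, "rz": 0.45, "gripper": 0}, {"dx": -126, "dy": -35, "dz": 132, "rx": 0.15, "ry": -0.165, "rz": 0.56, "gripper": 0}, {"dx": -126, "dy": -35, "dz": 132, "rx": 0.163, "ry": -0.176, "rz": 0.606, "gripper": 0}, {"dx": -126, "dy": -35, "dz": 132, "rx": 0.163, "ry": -0.176, "rz": 0.606, "gripper": 0}, {"dx": -126, "dy": -35, "dz": 132, "rx": 0.163, "ry": -0.176, "rz": 0.606, "gripper": 0}]}}

```text
t: 10.03
eef_pos: [0.3772, 0.2174, 0.1539]
ee_rot: [-3.137, 0.521, -1.593]
force: [0.3, 0.6, -0.0]
width: 0.0874
gripper_force: 0.0
```

```bash
python3 - <<'E'
from held import *
s,p,R=state(); print(s["t"],p,s["force"],s["width"],s["q"])
a=delta(YEL+.017*n,RACK)
E
```

```text
10.0333 [0.37715818 0.21735633 0.15386866] [ 0.31443028  0.63572209 -0.0067717 ] 0.08739538551659037 [ 0.54075128  0.00540412 -0.5487278  -0.61258548 -0.81596965 -0.1815738 ]
d mm [-1.5 -1.  89.1] rot [ 0.0017 -0.0025  0.0101]
```

Call:
{"name": "jog_arm", "arguments": {"targets": [{"dx": -1.5, "dy": -1, "dz": 20, "rx": 0.002, "ry": -0.002, "rz": 0.01, "gripper": 0}, {"dx": -1.5, "dy": -1, "dz": 40, "rx": 0.002, "ry": -0.002, "rz": 0.01, "gripper": 0}, {"dx": -1.5, "dy": -1, "dz": 60, "rx": 0.002, "ry": -0.002, "rz": 0.01, "gripper": 0}, {"dx": -1.5, "dy": -1, "dz": 72, "rx": 0.002, "ry": -0.002, "rz": 0.01, "gripper": 0}, {"dx": -1.5, "dy": -1, "dz": 80, "rx": 0.002, "ry": -0.002, "rz": 0.01, "gripper": 0}, {"dx": -1.5, "dy": -1, "dz": 80, "rx": 0.002, "ry": -0.002, "rz": 0.01, "gripper": 0}, {"dx": -1.5, "dy": -1, "dz": 80, "rx": 0.002, "ry": -0.002, "rz": 0.01, "gripper": 0}, {"dx": -1.5, "dy": -1, "dz": 80, "rx": 0.002, "ry": -0.002, "rz": 0.01, "gripper": 0}]}}

```text
t: 10.7
eef_pos: [0.38, 0.2582, 0.0855]
ee_rot: [3.14, 0.524, -1.61]
force: [-0.0, 0.0, 0.2]
width: 0.0875
gripper_force: 0.0
```

```bash
python3 - <<'E'
from held import *
s,p,R=state(); print(s["t"],p,s["force"],s["width"],s["q"])
a=delta(YEL+.0155*n,RACK)
E
```

```text
10.7 [0.38002243 0.25816012 0.08550196] [-0.03014662  0.00168084  0.20488258] 0.0874772183800014 [ 0.59742906  0.14626236 -0.5708258  -0.72247288 -0.65576271 -0.09691147]
d mm [-0.1  0.7 11. ] rot [-0.0017  0.0007 -0.0051]
```

Call:
{"name": "jog_arm", "arguments": {"targets": [{"dx": 0, "dy": 0.6, "dz": 5, "rx": -0.002, "ry": 0, "rz": -0.005, "gripper": 0}, {"dx": 0, "dy": 0.6, "dz": 10, "rx": -0.002, "ry": 0, "rz": -0.005, "gripper": 0}, {"dx": 0, "dy": 0.6, "dz": 10.5, "rx": -0.002, "ry": 0, "rz": -0.005, "gripper": 0}, {"dx": 0, "dy": 0.6, "dz": 10.5, "rx": -0.002, "ry": 0, "rz": -0.005, "gripper": 0.25}, {"dx": 0, "dy": 0.6, "dz": 10.5, "rx": -0.002, "ry": 0, "rz": -0.005, "gripper": 0.4}, {"dx": 0, "dy": 0.6, "dz": 10.5, "rx": -0.002, "ry": 0, "rz": -0.005, "gripper": 0.4}, {"dx": 0, "dy": 0.6, "dz": 10.5, "rx": -0.002, "ry": 0, "rz": -0.005, "gripper": 0.4}, {"dx": 0, "dy": 0.6, "dz": 10.5, "rx": -0.002, "ry": 0, "rz": -0.005, "gripper": 0.4}], "force": 20}}

```text
t: 11.37
eef_pos: [0.3791, 0.2636, 0.0758]
ee_rot: [3.14, 0.524, -1.605]
force: [0.5, 0.6, 0.4]
width: 0.0644
gripper_force: 20.0
```

```bash
python3 - <<'E'
from held import *
s,p,R=state(); print(s["t"],p,s["force"],s["width"],s["gripper_force"])
a=delta(YEL+.0155*n,RACK)
E
```

```text
11.3667 [0.37909325 0.2636086  0.07579053] [0.51806672 0.64940256 0.40554634] 0.06435711147545042 20.00008888542652
d mm [-0.3 -0.4 -0.1] rot [ 0.0009  0.0006 -0.0009]
```

Call:
{"name": "jog_arm", "arguments": {"targets": [{"dx": 0, "dy": 0, "dz": -15, "rx": 0, "ry": 0, "rz": 0, "gripper": 0.4}, {"dx": 0, "dy": 0, "dz": -35, "rx": 0, "ry": 0, "rz": 0, "gripper": 0.4}, {"dx": 0, "dy": 0, "dz": -55, "rx": 0, "ry": 0, "rz": 0, "gripper": 0.4}, {"dx": 0, "dy": 0, "dz": -75, "rx": 0, "ry": 0, "rz": 0, "gripper": 0.4}, {"dx": 0, "dy": 0, "dz": -95, "rx": 0, "ry": 0, "rz": 0, "gripper": 0.4}, {"dx": 0, "dy": 0, "dz": -115, "rx": 0, "ry": 0, "rz": 0, "gripper": 0.4}, {"dx": 0, "dy": 0, "dz": -120, "rx": 0, "ry": 0, "rz": 0, "gripper": 0.4}, {"dx": 0, "dy": 0, "dz": -120, "rx": 0, "ry": 0, "rz": 0, "gripper": 0.4}]}}

```text
t: 12.03
eef_pos: [0.3777, 0.2034, 0.181]
ee_rot: [-3.14, 0.526, -1.605]
force: [-0.6, 0.6, -1.3]
width: 0.0641
gripper_force: 20.0
```

```bash
python3 - <<'E'
from go import *
s,p,R=state(); print(s["t"],p,s["force"],s["width"],s["gripper_force"],s["q"])
delta([.43,.04,.24],DOWN)
E
```

```text
12.0333 [0.37772643 0.20342937 0.18095735] [-0.63538056  0.6310824  -1.31312142] 0.06412616878286467 19.999970700591803 [ 0.5104803  -0.03978795 -0.52671421 -0.58813878 -0.88208585 -0.21027452]
d mm [ 110.1  -58.  -132. ] rot [-0.3919  0.4226 -1.4528]
```

Call:
{"name": "jog_arm", "arguments": {"targets": [{"dx": 25, "dy": -12, "dz": -30, "rx": -0.031, "ry": 0.034, "rz": -0.116, "gripper": 0.4}, {"dx": 45, "dy": -24, "dz": -55, "rx": -0.063, "ry": 0.067, "rz": -0.232, "gripper": 0.4}, {"dx": 65, "dy": -35, "dz": -80, "rx": -0.094, "ry": 0.101, "rz": -0.348, "gripper": 0.4}, {"dx": 85, "dy": -45, "dz": -105, "rx": -0.125, "ry": 0.135, "rz": -0.464, "gripper": 0.4}, {"dx": 100, "dy": -52, "dz": -120, "rx": -0.157, "ry": 0.169, "rz": -0.58, "gripper": 0.4}, {"dx": 110, "dy": -58, "dz": -132, "rx": -0.188, "ry": 0.202, "rz": -0.697, "gripper": 0.4}, {"dx": 110, "dy": -58, "dz": -132, "rx": -0.22, "ry": 0.236, "rz": -0.813, "gripper": 0.4}, {"dx": 110, "dy": -58, "dz": -132, "rx": -0.25, "ry": 0.27, "rz": -0.928, "gripper": 0.4}]}}

```text
t: 12.7
eef_pos: [0.4303, 0.0401, 0.2374]
ee_rot: [-3.049, 0.183, -0.629]
force: [0.0, 0.1, -1.6]
width: 0.0641
gripper_force: 20.0
```

```bash
python3 - <<'E'
from go import *
s,p,R=state(); print(s["t"],p,s["force"],s["width"],s["gripper_force"],s["q"])
delta(PAN+.019*Z+.0155*Z+.08*Z,DOWN)
E
```

```text
12.7 [0.43032262 0.04012828 0.2374068 ] [ 0.04188663  0.14504636 -1.59851739] 0.06409823565975667 19.99193385243416 [ 0.36305296  0.0183206  -0.37101386 -0.2176406  -1.21142639  0.64992044]
d mm [142.2  41.1   1.3] rot [-0.1373  0.155  -0.5208]
```

Call:
{"name": "jog_arm", "arguments": {"targets": [{"dx": 28, "dy": 8, "dz": 0, "rx": -0.028, "ry": 0.031, "rz": -0.104, "gripper": 0.4}, {"dx": 58, "dy": 16, "dz": 0, "rx": -0.056, "ry": 0.062, "rz": -0.208, "gripper": 0.4}, {"dx": 88, "dy": 25, "dz": 0, "rx": -0.083, "ry": 0.093, "rz": -0.312, "gripper": 0.4}, {"dx": 115, "dy": 33, "dz": 0, "rx": -0.111, "ry": 0.124, "rz": -0.416, "gripper": 0.4}, {"dx": 135, "dy": 39, "dz": 0, "rx": -0.138, "ry": 0.155, "rz": -0.521, "gripper": 0.4}, {"dx": 142, "dy": 41, "dz": 1, "rx": -0.138, "ry": 0.155, "rz": -0.521, "gripper": 0.4}, {"dx": 142, "dy": 41, "dz": 1, "rx": -0.138, "ry": 0.155, "rz": -0.521, "gripper": 0.4}, {"dx": 142, "dy": 41, "dz": 1, "rx": -0.138, "ry": 0.155, "rz": -0.521, "gripper": 0.4}]}}

```text
t: 13.37
eef_pos: [0.517, -0.0739, 0.2071]
ee_rot: [-3.14, 0.002, -0.123]
force: [0.2, -0.3, -1.1]
width: 0.0642
gripper_force: 20.0
```

```bash
python3 - <<'E'
from held import *
s,p,R=state(); print(s["t"],p,s["force"],s["width"],s["gripper_force"])
delta(PAN+.0415*Z,DOWN); held(18,32)
E
```

```text
13.3667 [ 0.51697245 -0.07392934  0.20714163] [ 0.23837594 -0.33597462 -1.11566478] 0.06423739790404905 19.99990811571479
d mm [ 1.9  0.6 73.6] rot [-0.002   0.0022 -0.0077]
side few 0
top 83 ztop 0.2049 fit [ 0.5181 -0.0732  0.0307] 42 fixed r [ 0.5179 -0.0732] rel tcp xs,ys 0.0008 0.0008
```

Call:
{"name": "jog_arm", "arguments": {"targets": [{"dx": 1.5, "dy": 0.8, "dz": 15, "rx": -0.002, "ry": 0.002, "rz": -0.008, "gripper": 0.4}, {"dx": 1.5, "dy": 0.8, "dz": 32, "rx": -0.002, "ry": 0.002, "rz": -0.008, "gripper": 0.4}, {"dx": 1.5, "dy": 0.8, "dz": 46, "rx": -0.002, "ry": 0.002, "rz": -0.008, "gripper": 0.4}, {"dx": 1.5, "dy": 0.8, "dz": 54, "rx": -0.002, "ry": 0.002, "rz": -0.008, "gripper": 0.4}, {"dx": 1.5, "dy": 0.8, "dz": 59, "rx": -0.002, "ry": 0.002, "rz": -0.008, "gripper": 0.4}, {"dx": 1.5, "dy": 0.8, "dz": 59, "rx": -0.002, "ry": 0.002, "rz": -0.008, "gripper": 0.4}, {"dx": 1.5, "dy": 0.8, "dz": 59, "rx": -0.002, "ry": 0.002, "rz": -0.008, "gripper": 0.4}, {"dx": 1.5, "dy": 0.8, "dz": 59, "rx": -0.002, "ry": 0.002, "rz": -0.008, "gripper": 0.4}]}}

```text
t: 14.13
eef_pos: [0.5195, -0.0752, 0.15]
ee_rot: [3.141, -0.004, -0.111]
force: [-0.0, -0.4, -0.9]
width: 0.0643
gripper_force: 20.0
```

```bash
python3 - <<'E'
from held import *
s,p,R=state(); print(s["t"],p,s["force"],s["width"],s["gripper_force"])
delta(PAN+.0415*Z,DOWN); held(18,32)
E
```

```text
14.1333 [ 0.519493  -0.0752279  0.1499902] [-0.04293796 -0.37922121 -0.85316768] 0.06427006117616994 19.999938402324915
d mm [-1.  -0.5 16.5] rot [ 0.0006 -0.0038  0.0043]
side few 0
top 75 ztop 0.1477 fit [ 0.5198 -0.0749  0.0302] 38 fixed r [ 0.5202 -0.0749] rel tcp xs,ys 0.0006 0.0004
```

Call:
{"name": "jog_arm", "arguments": {"targets": [{"dx": -1.2, "dy": -0.4, "dz": 4, "rx": 0, "ry": -0.003, "rz": 0.004, "gripper": 0.4}, {"dx": -1.2, "dy": -0.4, "dz": 8, "rx": 0, "ry": -0.003, "rz": 0.004, "gripper": 0.4}, {"dx": -1.2, "dy": -0.4, "dz": 10.5, "rx": 0, "ry": -0.003, "rz": 0.004, "gripper": 0.4}, {"dx": -1.2, "dy": -0.4, "dz": 13, "rx": 0, "ry": -0.003, "rz": 0.004, "gripper": 0.4}, {"dx": -1.2, "dy": -0.4, "dz": 15, "rx": 0, "ry": -0.003, "rz": 0.004, "gripper": 0.4}, {"dx": -1.2, "dy": -0.4, "dz": 16, "rx": 0, "ry": -0.003, "rz": 0.004, "gripper": 0.4}, {"dx": -1.2, "dy": -0.4, "dz": 16.5, "rx": 0, "ry": -0.003, "rz": 0.004, "gripper": 0.4}, {"dx": -1.2, "dy": -0.4, "dz": 16.5, "rx": 0, "ry": -0.003, "rz": 0.004, "gripper": 0.4}]}}

```text
t: 14.9
eef_pos: [0.5177, -0.0749, 0.1333]
ee_rot: [3.14, 0.001, -0.114]
force: [-4.1, 1.5, 8.9]
width: 0.0643
gripper_force: 20.0
```

```bash
python3 - <<'E'
from held import *
s,p,R=state(); print(s["t"],p,s["force"],s["moment"],s["width"],s["gripper_force"])
delta(PAN+.0415*Z,DOWN); held(18,32)
E
```

```text
14.9 [ 0.51773956 -0.07492109  0.13334244] [-4.11989863  1.49427695  8.90451004] [ 0.29197621  1.5689478  -0.06375615] 0.06427571171485372 20.035850268322974
d mm [ 0.8 -0.4 -0.2] rot [0.0013 0.0006 0.0006]
side few 0
top 70 ztop 0.1315 fit [ 0.5187 -0.0745  0.0308] 37 fixed r [ 0.5184 -0.0745] rel tcp xs,ys 0.0006 0.0005
```

Call:
{"name": "jog_arm", "arguments": {"targets": [{"dx": 0, "dy": 0, "dz": -0.5, "rx": 0, "ry": 0, "rz": 0, "gripper": 0.2}, {"dx": 0, "dy": 0, "dz": -0.5, "rx": 0, "ry": 0, "rz": 0, "gripper": 0.1}, {"dx": 0, "dy": 0, "dz": -0.5, "rx": 0, "ry": 0, "rz": 0, "gripper": 0}, {"dx": 0, "dy": 0, "dz": -0.5, "rx": 0, "ry": 0, "rz": 0, "gripper": 0}, {"dx": 0, "dy": 0, "dz": -10, "rx": 0, "ry": 0, "rz": 0, "gripper": 0}, {"dx": 0, "dy": 0, "dz": -40, "rx": 0, "ry": 0, "rz": 0, "gripper": 0}, {"dx": 0, "dy": 0, "dz": -80, "rx": 0, "ry": 0, "rz": 0, "gripper": 0}, {"dx": -20, "dy": 0, "dz": -120, "rx": 0, "ry": 0, "rz": 0, "gripper": 0}]}}

```text
t: 15.67
eef_pos: [0.501, -0.0729, 0.2516]
ee_rot: [3.139, 0.001, -0.115]
force: [1.5, 0.2, 1.3]
width: 0.0878
gripper_force: 0.0
```

Call:
{"name": "jog_arm", "arguments": {"targets": [{"dx": -25, "dy": 0, "dz": -35, "rx": 0, "ry": 0, "rz": 0, "gripper": 0}, {"dx": -50, "dy": 0, "dz": -65, "rx": 0, "ry": 0, "rz": 0, "gripper": 0}, {"dx": -50, "dy": 0, "dz": -100, "rx": 0, "ry": 0, "rz": 0, "gripper": 0}, {"dx": -50, "dy": 0, "dz": -135, "rx": 0, "ry": 0, "rz": 0, "gripper": 0}, {"dx": -50, "dy": 0, "dz": -145, "rx": 0, "ry": 0, "rz": 0, "gripper": 0}, {"dx": -50, "dy": 0, "dz": -145, "rx": 0, "ry": 0, "rz": 0, "gripper": 0}, {"dx": -50, "dy": 0, "dz": -145, "rx": 0, "ry": 0, "rz": 0, "gripper": 0}, {"dx": -50, "dy": 0, "dz": -145, "rx": 0, "ry": 0, "rz": 0, "gripper": 0}]}}

```text
t: 16.33
eef_pos: [0.4494, -0.0668, 0.3941]
ee_rot: [3.141, 0.002, -0.115]
force: [-0.1, 1.1, -0.5]
width: 0.0875
gripper_force: 0.0
```

```bash
python3 - <<'E'
from held import *
s,p,R=state(); print(s["t"],p,s["force"],s["width"],s["q"])
K=np.array([.627,-.0878,.3005]); delta(K+[0,0,.08],DOWN); print(HINGE,(K-HINGE)@xs,(K-HINGE)@ys,K[2]-HINGE[2])
ims=[]
for n_ in("side","top"):
    f=grab(n_);W=world(f);hsv=cv2.cvtColor(f["frame"],cv2.COLOR_RGB2HSV); H,S,V=cv2.split(hsv)
    for nm,lo,hi,z in(("blue",100,130,.111),("yel",18,32,.130)):
        t=W[near(W,PAN+(z-.092)*Z,.05)&(H>lo)&(H<hi)&(S>110)&(abs(W[...,2]-z)<.005)]
        if len(t)>15: print(n_,nm,circ(t[:,:2]),np.median(t[:,2]),np.linalg.lstsq(np.c_[t[:,:2]-PAN[:2],np.ones(len(t))],t[:,2],rcond=None)[0])
    t=W[near(W,K,.022)&(V<70)]
    if len(t)>30: print(n_,"knob",least_squares(lambda a:np.linalg.norm(t-a,axis=1)-.014,K,loss='soft_l1',f_scale=.001).x.round(4))
    if n_=="side": cv2.imwrite("pics/y_side.png",cv2.resize(f["frame"][50:200,230:430],None,fx=4,fy=4,interpolation=cv2.INTER_CUBIC)[...,::-1])
E
```

```text
16.3333 [ 0.44935185 -0.06678002  0.39409302] [-0.07931064  1.09380649 -0.51670599] 0.08745191938785596 [ 2.88529351e-01 -8.07488366e-02 -1.85229820e-01  2.24018066e-04
 -1.46849282e+00  1.16733634e+00]
d mm [178.9   0.5  13.3] rot [0.0011 0.0019 0.0001]
[ 0.608006 -0.084932  0.142   ] 0.019197886000000067 -0.0006685600000000017 0.15849999999999997
side yel (array([ 0.51780028, -0.07479511,  0.03056189]), 101) 0.12827258755266024 [-2.34847604e-05 -1.47032616e-02  1.28503181e-01]
side knob [ 0.6262 -0.0884  0.301 ]
```

View pics/y_side.png

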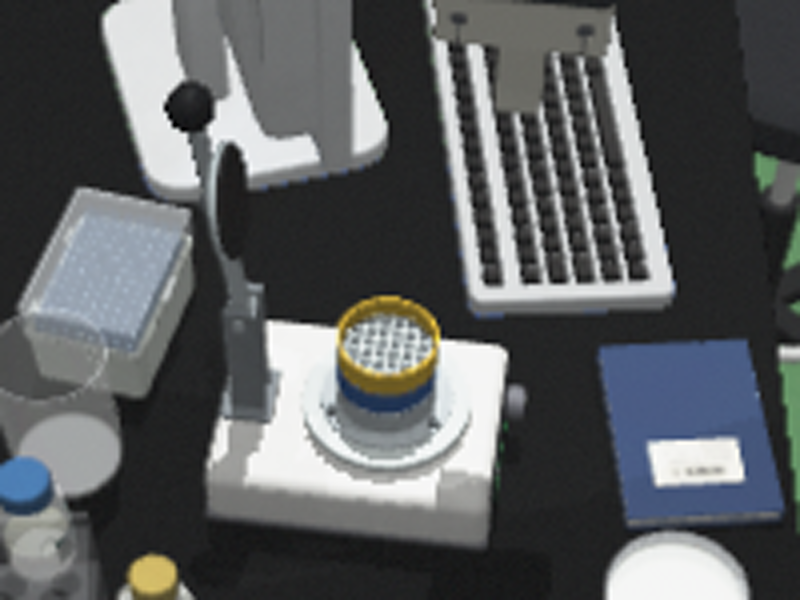

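The side view shows the tower at crop (388,350), yellow on blue on the pan, all level. The knob is at (190,105). I check monitor clearance before going to the knob.

```bash
python3 - <<'E'
from go import *
for n_ in("top0","side0"):
    W=world(np.load(n_+".npz")); P=W[(W[...,2]>.15)&(W[...,2]<.8)&(W[...,0]>.45)&(W[...,0]<.95)&(W[...,1]>-.45)&(W[...,1]<.15)]
    for y in np.arange(-.45,.15,.05):
        q=P[(P[:,1]>=y)&(P[:,1]<y+.05)]
        if len(q): print(n_,y.round(2),len(q),"x",q[:,0].min().round(3),q[:,0].max().round(3),"z",q[:,2].min().round(3),q[:,2].max().round(3))
E
```

```text
top0 -0.45 2576 x 0.587 0.95 z 0.15 0.307
top0 -0.4 2780 x 0.572 0.95 z 0.15 0.376
top0 -0.35 3964 x 0.553 0.95 z 0.15 0.393
top0 -0.3 5887 x 0.545 0.95 z 0.15 0.392
top0 -0.25 2292 x 0.808 0.95 z 0.151 0.261
top0 -0.2 2266 x 0.807 0.947 z 0.15 0.26
top0 -0.15 2339 x 0.602 0.946 z 0.15 0.302
top0 -0.1 3063 x 0.596 0.941 z 0.15 0.316
top0 -0.05 2140 x 0.808 0.938 z 0.15 0.261
top0 -0.0 2094 x 0.808 0.936 z 0.15 0.26
top0 0.05 2050 x 0.808 0.93 z 0.15 0.261
top0 0.1 2011 x 0.808 0.928 z 0.15 0.261
side0 -0.45 616 x 0.646 0.95 z 0.15 0.27
side0 -0.4 942 x 0.632 0.95 z 0.15 0.3
side0 -0.35 1098 x 0.616 0.95 z 0.15 0.338
side0 -0.3 2940 x 0.545 0.95 z 0.15 0.364
side0 -0.25 990 x 0.808 0.95 z 0.152 0.26
side0 -0.2 1075 x 0.808 0.95 z 0.151 0.261
side0 -0.15 1205 x 0.602 0.95 z 0.15 0.469
side0 -0.1 1820 x 0.596 0.95 z 0.15 0.473
side0 -0.05 1409 x 0.808 0.95 z 0.15 0.473
side0 -0.0 1523 x 0.808 0.95 z 0.152 0.474
side0 0.05 1663 x 0.808 0.95 z 0.15 0.472
side0 0.1 1807 x 0.807 0.95 z 0.15 0.474
```

Call:
{"name": "jog_arm", "arguments": {"targets": [{"dx": 30, "dy": 0, "dz": 0, "rx": 0, "ry": 0.002, "rz": 0, "gripper": 0}, {"dx": 65, "dy": 0, "dz": 5, "rx": 0, "ry": 0.002, "rz": 0, "gripper": 0}, {"dx": 105, "dy": 0, "dz": 8, "rx": 0, "ry": 0.002, "rz": 0, "gripper": 0}, {"dx": 140, "dy": 0, "dz": 10, "rx": 0, "ry": 0.002, "rz": 0, "gripper": 0}, {"dx": 165, "dy": 0, "dz": 13, "rx": 0, "ry": 0.002, "rz": 0, "gripper": 0}, {"dx": 178, "dy": 0.5, "dz": 13, "rx": 0, "ry": 0.002, "rz": 0, "gripper": 0}, {"dx": 178, "dy": 0.5, "dz": 13, "rx": 0, "ry": 0.002, "rz": 0, "gripper": 0}, {"dx": 178, "dy": 0.5, "dz": 13, "rx": 0, "ry": 0.002, "rz": 0, "gripper": 0}]}}

```text
t: 17.1
eef_pos: [0.6268, -0.0878, 0.3794]
ee_rot: [3.14, 0.002, -0.115]
force: [-0.4, 0.4, -0.6]
width: 0.0875
gripper_force: 0.0
```

```bash
python3 - <<'E'
from go import *
s,p,R=state(); print(s["t"],p,s["force"],s["q"])
delta([.6265,-.088,.3045],DOWN)
E
```

```text
17.1 [ 0.62680994 -0.08784265  0.3794016 ] [-0.43063959  0.36314712 -0.57055625] [ 1.69350682e-01  2.39917201e-01  1.36281312e-01  1.21435909e-03
 -1.47011626e+00  1.28596971e+00]
d mm [-0.1  0.  74.9] rot [ 0.002   0.0025 -0.0003]
```

Call:
{"name": "jog_arm", "arguments": {"targets": [{"dx": 0, "dy": 0, "dz": 25, "rx": 0, "ry": 0.002, "rz": 0, "gripper": 0}, {"dx": 0, "dy": 0, "dz": 50, "rx": 0, "ry": 0.002, "rz": 0, "gripper": 0}, {"dx": 0, "dy": 0, "dz": 66, "rx": 0, "ry": 0.002, "rz": 0, "gripper": 0}, {"dx": 0, "dy": 0, "dz": 74, "rx": 0, "ry": 0.002, "rz": 0, "gripper": 0}, {"dx": 0, "dy": 0, "dz": 74, "rx": 0, "ry": 0.002, "rz": 0, "gripper": 0}, {"dx": 0, "dy": 0, "dz": 74, "rx": 0, "ry": 0.002, "rz": 0, "gripper": 0.3}, {"dx": 0, "dy": 0, "dz": 74, "rx": 0, "ry": 0.002, "rz": 0, "gripper": 0.5}, {"dx": 0, "dy": 0, "dz": 74, "rx": 0, "ry": 0.002, "rz": 0, "gripper": 0.6}], "force": 15}}

```text
t: 17.77
eef_pos: [0.6272, -0.0877, 0.3094]
ee_rot: [3.141, -0.006, -0.115]
force: [0.3, 0.0, -0.3]
width: 0.0727
gripper_force: 0.0
```

Call:
{"name": "jog_arm", "arguments": {"targets": [{"dx": 0, "dy": 0, "dz": 0, "rx": 0, "ry": 0, "rz": 0, "gripper": 0.65}, {"dx": 0, "dy": 0, "dz": 0, "rx": 0, "ry": 0, "rz": 0, "gripper": 0.75}, {"dx": 0, "dy": 0, "dz": 0, "rx": 0, "ry": 0, "rz": 0, "gripper": 0.75}, {"dx": 0, "dy": 0, "dz": 0, "rx": 0, "ry": 0, "rz": 0, "gripper": 0.75}, {"dx": 0, "dy": 0, "dz": 0, "rx": 0, "ry": 0, "rz": 0, "gripper": 0.75}, {"dx": 0, "dy": 0, "dz": 0, "rx": 0, "ry": 0, "rz": 0, "gripper": 0.75}, {"dx": 0, "dy": 0, "dz": 0, "rx": 0, "ry": 0, "rz": 0, "gripper": 0.75}, {"dx": 0, "dy": 0, "dz": 0, "rx": 0, "ry": 0, "rz": 0, "gripper": 0.75}]}}

```text
t: 18.43
eef_pos: [0.6267, -0.0874, 0.3078]
ee_rot: [3.141, -0.003, -0.115]
force: [0.3, 2.4, -0.4]
width: 0.0273
gripper_force: 15.0
```

```bash
cat > arc.py <<'E'
from go import *
import sys
# circle about hinge through present TCP (knob assumed at TCP-3mm z offset, tool stays vertical)
def arc(q0,q1,N=8):
    s,p,R=state(); k=p-.003*Z-HINGE; q=np.arctan2(k[2],-k@xs); r=np.hypot(k[2],k@xs)
    print("t",s["t"],"pos",p.round(4),"F",s["force"].round(1),"w",round(s["width"],4),"q",q.round(4),"r",r.round(4),"lat",(k@ys).round(4),"rot",R.as_euler("xyz").round(3))
    for a in np.linspace(q,q1,N+1)[1:]:
        t=HINGE+.16*(-np.cos(a)*xs+np.sin(a)*Z)+.003*Z; print(a.round(3),(R.inv().apply(t-p)*1000).round(1),(R.inv()*DOWN).as_rotvec().round(3))
if __name__=="__main__": arc(0,float(sys.argv[1]),int(sys.argv[2]))
E
python3 arc.py 0.2 24
```

```text
t 18.4333 pos [ 0.6267 -0.0874  0.3078] F [ 0.3  2.4 -0.4] w 0.0273 q 1.6864 r 0.1638 lat -0.0003 rot [ 3.141e+00 -3.000e-03 -1.150e-01]
1.624 [-10.3  -0.3   2.9] [ 0.    -0.003  0.   ]
1.563 [-20.2  -0.3   2.7] [ 0.    -0.003  0.   ]
1.501 [-30.1  -0.3   3. ] [ 0.    -0.003  0.   ]
1.439 [-40.   -0.4   4. ] [ 0.    -0.003  0.   ]
1.377 [-49.8  -0.4   5.6] [ 0.    -0.003  0.   ]
1.315 [-59.4  -0.4   7.8] [ 0.    -0.003  0.   ]
1.253 [-69.   -0.4  10.5] [ 0.    -0.003  0.   ]
1.191 [-78.3  -0.4  13.9] [ 0.    -0.003  0.   ]
1.129 [-87.4  -0.4  17.8] [ 0.    -0.003  0.   ]
1.067 [-96.2  -0.4  22.3] [ 0.    -0.003  0.   ]
1.005 [-104.8   -0.4   27.3] [ 0.    -0.003  0.   ]
0.943 [-113.    -0.4   32.9] [ 0.    -0.003  0.   ]
0.881 [-120.8   -0.4   38.9] [ 0.    -0.003  0.   ]
0.819 [-128.3   -0.4   45.4] [ 0.    -0.003  0.   ]
0.757 [-135.3   -0.4   52.4] [ 0.    -0.003  0.   ]
0.695 [-142.    -0.4   59.7] [ 0.    -0.003  0.   ]
0.634 [-148.1   -0.4   67.5] [ 0.    -0.003  0.   ]
0.572 [-153.7   -0.4   75.7] [ 0.    -0.003  0.   ]
0.51 [-158.9   -0.4   84.1] [ 0.    -0.003  0.   ]
0.448 [-163.5   -0.4   92.9] [ 0.    -0.003  0.   ]
0.386 [-167.5   -0.4  102. ] [ 0.    -0.003  0.   ]
0.324 [-171.    -0.5  111.2] [ 0.    -0.003  0.   ]
0.262 [-173.9   -0.5  120.7] [ 0.    -0.003  0.   ]
0.2 [-176.2   -0.5  130.4] [ 0.    -0.003  0.   ]
```

Call:
{"name": "jog_arm", "arguments": {"targets": [{"dx": -10, "dy": 0, "dz": -1, "rx": 0, "ry": -0.003, "rz": 0, "gripper": 0.75}, {"dx": -20, "dy": 0, "dz": -1.1, "rx": 0, "ry": -0.003, "rz": 0, "gripper": 0.75}, {"dx": -30, "dy": 0, "dz": -0.7, "rx": 0, "ry": -0.003, "rz": 0, "gripper": 0.75}, {"dx": -39.5, "dy": 0, "dz": 0.2, "rx": 0, "ry": -0.003, "rz": 0, "gripper": 0.75}, {"dx": -49.5, "dy": 0, "dz": 1.8, "rx": 0, "ry": -0.003, "rz": 0, "gripper": 0.75}, {"dx": -59, "dy": 0, "dz": 4, "rx": 0, "ry": -0.003, "rz": 0, "gripper": 0.75}, {"dx": -68.5, "dy": 0, "dz": 6.8, "rx": 0, "ry": -0.003, "rz": 0, "gripper": 0.75}, {"dx": -78, "dy": 0, "dz": 10, "rx": 0, "ry": -0.003, "rz": 0, "gripper": 0.75}]}}

```text
t: 19.1
eef_pos: [0.5483, -0.0783, 0.2975]
ee_rot: [3.141, -0.001, -0.115]
force: [2.6, 6.1, -2.1]
width: 0.0266
gripper_force: 15.0
```

```bash
python3 arc.py 0.2 16; python3 - <<'E'
from go import *
K=state()[1]-.006*Z
f=grab("side"); W=world(f); V=f["frame"].max(-1); t=W[near(W,K,.022)&(V<60)]; print(len(t))
if len(t)>15: k=least_squares(lambda a:np.linalg.norm(t-a,axis=1)-.014,K,loss='soft_l1',f_scale=.001).x; d=k-HINGE; print(k.round(4),np.hypot(d[2],d@xs),np.arctan2(d[2],-d@xs))
E
```

```text
t 19.1 pos [ 0.5483 -0.0783  0.2975] F [ 2.6  6.1 -2.1] w 0.0266 q 1.1959 r 0.1639 lat -0.0003 rot [ 3.141e+00 -1.000e-03 -1.150e-01]
1.134 [-7.7 -0.3  7.6] [ 0.    -0.001  0.001]
1.071 [-16.6  -0.3  12. ] [ 0.    -0.001  0.001]
1.009 [-25.2  -0.3  17.1] [ 0.    -0.001  0.001]
0.947 [-33.5  -0.3  22.6] [ 0.    -0.001  0.001]
0.885 [-41.4  -0.3  28.7] [ 0.    -0.001  0.001]
0.822 [-48.9  -0.3  35.2] [ 0.    -0.001  0.001]
0.76 [-56.   -0.3  42.2] [ 0.    -0.001  0.001]
0.698 [-62.6  -0.3  49.6] [ 0.    -0.001  0.001]
0.636 [-68.8  -0.3  57.4] [ 0.    -0.001  0.001]
0.573 [-74.5  -0.4  65.6] [ 0.    -0.001  0.001]
0.511 [-79.6  -0.4  74.1] [ 0.    -0.001  0.001]
0.449 [-84.2  -0.4  83. ] [ 0.    -0.001  0.001]
0.387 [-88.3  -0.4  92.1] [ 0.    -0.001  0.001]
0.324 [-91.8  -0.4 101.4] [ 0.    -0.001  0.001]
0.262 [-94.7  -0.4 110.9] [ 0.    -0.001  0.001]
0.2 [-96.9  -0.4 120.6] [ 0.    -0.001  0.001]
0
```

```bash
python3 - <<'E'
from go import *
s,p,R=state(); ims=[]
for n_ in("side","top"):
    f=grab(n_); v=f["view"]@np.append(p,1); u0=int(f["fx"]*v[0]/v[2]+f["cx"]); v0=int(f["fy"]*v[1]/v[2]+f["cy"])
    print(n_,u0,v0); g=f["frame"][max(0,v0-50):v0+50,max(0,u0-50):u0+50]; ims.append(cv2.resize(g,(400,400),interpolation=cv2.INTER_CUBIC))
cv2.imwrite("pics/k.png",np.hstack(ims)[...,::-1])
E
```

```text
side 313 81
top 438 182
```

View pics/k.png

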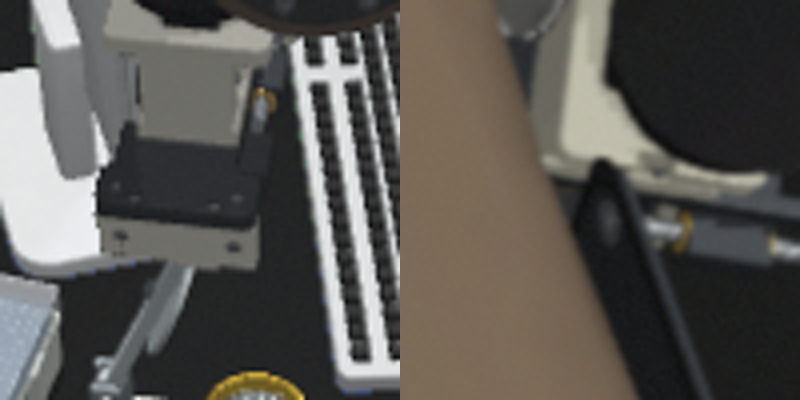

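```bash
sed -i 's/\.003\*Z/.0068*Z/g' arc.py; python3 arc.py 0.2 16
```

```text
t 19.25 pos [ 0.5471 -0.0782  0.297 ] F [-1.4  5.8  0.3] w 0.0266 q 1.1789 r 0.1604 lat -0.0003 rot [ 3.142e+00  1.000e-03 -1.150e-01]
1.118 [-8.8 -0.3  4.4] [0.    0.001 0.001]
1.057 [-17.4  -0.3   8.9] [0.    0.001 0.001]
0.995 [-25.8  -0.3  14. ] [0.    0.001 0.001]
0.934 [-33.8  -0.3  19.6] [0.    0.001 0.001]
0.873 [-41.5  -0.3  25.7] [0.    0.001 0.001]
0.812 [-48.8  -0.3  32.2] [0.    0.001 0.001]
0.751 [-55.7  -0.3  39.1] [0.    0.001 0.001]
0.689 [-62.1  -0.3  46.5] [0.    0.001 0.001]
0.628 [-68.1  -0.3  54.3] [0.    0.001 0.001]
0.567 [-73.6  -0.4  62.4] [0.    0.001 0.001]
0.506 [-78.6  -0.4  70.8] [0.    0.001 0.001]
0.445 [-83.1  -0.4  79.5] [0.    0.001 0.001]
0.384 [-87.   -0.4  88.4] [0.    0.001 0.001]
0.322 [-90.4  -0.4  97.6] [0.    0.001 0.001]
0.261 [-93.2  -0.4 107. ] [0.    0.001 0.001]
0.2 [-95.4  -0.4 116.5] [0.    0.001 0.001]
```

Call:
{"name": "jog_arm", "arguments": {"targets": [{"dx": -8.8, "dy": -0.4, "dz": 4.4, "rx": 0, "ry": 0, "rz": 0, "gripper": 0.75}, {"dx": -17.4, "dy": -0.4, "dz": 8.9, "rx": 0, "ry": 0, "rz": 0, "gripper": 0.75}, {"dx": -25.8, "dy": -0.4, "dz": 14, "rx": 0, "ry": 0, "rz": 0, "gripper": 0.75}, {"dx": -33.8, "dy": -0.4, "dz": 19.6, "rx": 0, "ry": 0, "rz": 0, "gripper": 0.75}, {"dx": -41.5, "dy": -0.4, "dz": 25.7, "rx": 0, "ry": 0, "rz": 0, "gripper": 0.75}, {"dx": -48.8, "dy": -0.4, "dz": 32.2, "rx": 0, "ry": 0, "rz": 0, "gripper": 0.75}, {"dx": -55.7, "dy": -0.4, "dz": 39, "rx": 0, "ry": 0, "rz": 0, "gripper": 0.75}, {"dx": -62, "dy": -0.4, "dz": 46.5, "rx": 0, "ry": 0, "rz": 0, "gripper": 0.75}]}}

```text
t: 19.92
eef_pos: [0.486, -0.0711, 0.251]
ee_rot: [3.141, -0.0, -0.115]
force: [-2.8, 6.4, 4.0]
width: 0.027
gripper_force: 15.0
```

```bash
python3 arc.py 0.1 12
```

```text
t 19.9167 pos [ 0.486  -0.0711  0.251 ] F [-2.8  6.4  4. ] w 0.027 q 0.6944 r 0.1597 lat -0.0002 rot [ 3.141 -0.    -0.115]
0.645 [-5.1 -0.2  6. ] [ 0. -0.  0.]
0.595 [-9.7 -0.2 12.5] [ 0. -0.  0.]
0.546 [-14.   -0.2  19.2] [ 0. -0.  0.]
0.496 [-18.   -0.3  26. ] [ 0. -0.  0.]
0.447 [-21.6  -0.3  33.1] [ 0. -0.  0.]
0.397 [-24.8  -0.3  40.3] [ 0. -0.  0.]
0.348 [-27.7  -0.3  47.7] [ 0. -0.  0.]
0.298 [-30.2  -0.3  55.2] [ 0. -0.  0.]
0.249 [-32.3  -0.3  62.8] [ 0. -0.  0.]
0.199 [-34.1  -0.3  70.6] [ 0. -0.  0.]
0.15 [-35.5  -0.3  78.4] [ 0. -0.  0.]
0.1 [-36.5  -0.3  86.2] [ 0. -0.  0.]
```

Call:
{"name": "jog_arm", "arguments": {"targets": [{"dx": -5, "dy": -0.5, "dz": 6, "rx": 0, "ry": 0, "rz": 0, "gripper": 0.75}, {"dx": -9.7, "dy": -0.8, "dz": 12.5, "rx": 0, "ry": 0, "rz": 0, "gripper": 0.75}, {"dx": -14, "dy": -0.8, "dz": 19.2, "rx": 0, "ry": 0, "rz": 0, "gripper": 0.75}, {"dx": -18, "dy": -0.8, "dz": 26, "rx": 0, "ry": 0, "rz": 0, "gripper": 0.75}, {"dx": -21.6, "dy": -0.8, "dz": 33, "rx": 0, "ry": 0, "rz": 0, "gripper": 0.75}, {"dx": -24.8, "dy": -0.8, "dz": 40.3, "rx": 0, "ry": 0, "rz": 0, "gripper": 0.75}, {"dx": -27.7, "dy": -0.8, "dz": 47.7, "rx": 0, "ry": 0, "rz": 0, "gripper": 0.75}, {"dx": -30.2, "dy": -0.8, "dz": 55.2, "rx": 0, "ry": 0, "rz": 0, "gripper": 0.75}]}}

```text
t: 20.58
eef_pos: [0.4567, -0.0675, 0.1947]
ee_rot: [3.14, 0.001, -0.115]
force: [-3.6, 1.0, 1.8]
width: 0.0273
gripper_force: 15.0
```

```bash
python3 arc.py 0.0 12
```

```text
t 20.5833 pos [ 0.4567 -0.0675  0.1947] F [-3.6  1.   1.8] w 0.0273 q 0.2928 r 0.159 lat -0.0 rot [ 3.14e+00  1.00e-03 -1.15e-01]
0.268 [-2.  -0.   3.5] [ 0.002  0.001 -0.   ]
0.244 [-3.  -0.   7.3] [ 0.002  0.001 -0.   ]
0.22 [-3.9 -0.  11.1] [ 0.002  0.001 -0.   ]
0.195 [-4.7 -0.  14.9] [ 0.002  0.001 -0.   ]
0.171 [-5.4 -0.  18.7] [ 0.002  0.001 -0.   ]
0.146 [-6.  -0.1 22.6] [ 0.002  0.001 -0.   ]
0.122 [-6.5 -0.1 26.4] [ 0.002  0.001 -0.   ]
0.098 [-6.9 -0.1 30.3] [ 0.002  0.001 -0.   ]
0.073 [-7.3 -0.1 34.2] [ 0.002  0.001 -0.   ]
0.049 [-7.5 -0.1 38.1] [ 0.002  0.001 -0.   ]
0.024 [-7.6 -0.1 42. ] [ 0.002  0.001 -0.   ]
0.0 [-7.7 -0.1 45.9] [ 0.002  0.001 -0.   ]
```

Call:
{"name": "jog_arm", "arguments": {"targets": [{"dx": -1.7, "dy": 0, "dz": 5, "rx": 0, "ry": 0, "rz": 0, "gripper": 0.75}, {"dx": -3, "dy": 0, "dz": 10, "rx": 0, "ry": 0, "rz": 0, "gripper": 0.75}, {"dx": -4, "dy": 0, "dz": 15, "rx": 0, "ry": 0, "rz": 0, "gripper": 0.75}, {"dx": -5, "dy": 0, "dz": 20, "rx": 0, "ry": 0, "rz": 0, "gripper": 0.75}, {"dx": -5.6, "dy": 0, "dz": 24, "rx": 0, "ry": 0, "rz": 0, "gripper": 0.75}, {"dx": -6, "dy": 0, "dz": 28, "rx": 0, "ry": 0, "rz": 0, "gripper": 0.75}, {"dx": -6.4, "dy": 0, "dz": 31, "rx": 0, "ry": 0, "rz": 0, "gripper": 0.75}, {"dx": -6.7, "dy": 0, "dz": 33, "rx": 0, "ry": 0, "rz": 0, "gripper": 0.75}]}}

```text
t: 21.25
eef_pos: [0.4509, -0.0667, 0.1623]
ee_rot: [3.14, 0.0, -0.115]
force: [-4.2, -2.6, 1.3]
width: 0.0265
gripper_force: 15.0
```

```bash
python3 arc.py 0.0 4
```

```text
t 21.25 pos [ 0.4509 -0.0667  0.1623] F [-4.2 -2.6  1.3] w 0.0265 q 0.0849 r 0.1588 lat 0.0001 rot [ 3.14   0.    -0.115]
0.064 [-1.5  0.1  3.3] [0.002 0.    0.   ]
0.042 [-1.7  0.1  6.7] [0.002 0.    0.   ]
0.021 [-1.8  0.1 10.1] [0.002 0.    0.   ]
0.0 [-1.8  0.1 13.5] [0.002 0.    0.   ]
```

Call:
{"name": "jog_arm", "arguments": {"targets": [{"dx": -0.3, "dy": 0, "dz": 2, "rx": 0, "ry": 0, "rz": 0, "gripper": 0.75}, {"dx": -0.5, "dy": 0, "dz": 4, "rx": 0, "ry": 0, "rz": 0, "gripper": 0.75}, {"dx": -0.6, "dy": 0, "dz": 5.8, "rx": 0, "ry": 0, "rz": 0, "gripper": 0.75}, {"dx": -0.7, "dy": 0, "dz": 7.4, "rx": 0, "ry": 0, "rz": 0, "gripper": 0.75}, {"dx": -0.8, "dy": 0, "dz": 9, "rx": 0, "ry": 0, "rz": 0, "gripper": 0.75}, {"dx": -0.8, "dy": 0, "dz": 10.3, "rx": 0, "ry": 0, "rz": 0, "gripper": 0.75}, {"dx": -0.8, "dy": 0, "dz": 11.2, "rx": 0, "ry": 0, "rz": 0, "gripper": 0.75}, {"dx": -0.8, "dy": 0, "dz": 12, "rx": 0, "ry": 0, "rz": 0, "gripper": 0.75}]}}

```text
t: 21.92
eef_pos: [0.4504, -0.0666, 0.1507]
ee_rot: [3.14, -0.0, -0.115]
force: [-3.2, -3.2, 1.8]
width: 0.0267
gripper_force: 15.0
```

```bash
python3 arc.py 0.0 2; python3 - <<'E'
from go import *
f=grab("side"); cv2.imwrite("pics/e.png",cv2.resize(f["frame"][90:210,240:400],None,fx=5,fy=5,interpolation=cv2.INTER_CUBIC)[...,::-1])
E
```

```text
t 21.9167 pos [ 0.4504 -0.0666  0.1507] F [-3.2 -3.2  1.8] w 0.0267 q 0.0119 r 0.1587 lat 0.0001 rot [ 3.14  -0.    -0.115]
0.006 [-1.3  0.1  0.9] [ 0.001 -0.     0.   ]
0.0 [-1.3  0.1  1.9] [ 0.001 -0.     0.   ]
```

View pics/e.png

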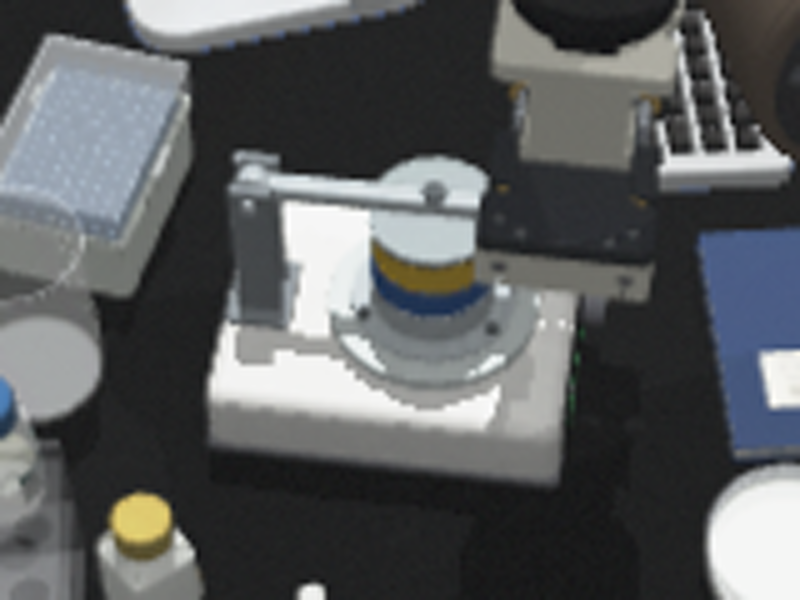

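The cover (crop 430,210) is just above the yellow sieve; the last millimetres go slowly until the force rises.

Call:
{"name": "jog_arm", "arguments": {"targets": [{"dx": -0.5, "dy": 0, "dz": 0.5, "rx": 0, "ry": 0, "rz": 0, "gripper": 0.75}, {"dx": -0.5, "dy": 0, "dz": 1, "rx": 0, "ry": 0, "rz": 0, "gripper": 0.75}, {"dx": -0.5, "dy": 0, "dz": 1.5, "rx": 0, "ry": 0, "rz": 0, "gripper": 0.75}, {"dx": -0.5, "dy": 0, "dz": 2, "rx": 0, "ry": 0, "rz": 0, "gripper": 0.75}, {"dx": -0.5, "dy": 0, "dz": 2, "rx": 0, "ry": 0, "rz": 0, "gripper": 0.75}, {"dx": -0.5, "dy": 0, "dz": 2.3, "rx": 0, "ry": 0, "rz": 0, "gripper": 0.75}, {"dx": -0.5, "dy": 0, "dz": 2.3, "rx": 0, "ry": 0, "rz": 0, "gripper": 0.75}, {"dx": -0.5, "dy": 0, "dz": 2.3, "rx": 0, "ry": 0, "rz": 0, "gripper": 0.75}]}}

```text
t: 22.63
eef_pos: [0.4503, -0.0666, 0.1487]
ee_rot: [3.14, -0.001, -0.115]
force: [-2.5, -4.1, 0.5]
width: 0.0268
gripper_force: 15.0
```

```bash
python3 arc.py 0.0 2
```

```text
t 22.6333 pos [ 0.4503 -0.0666  0.1487] F [-2.5 -4.1  0.5] w 0.0268 q -0.0008 r 0.1588 lat 0.0001 rot [ 3.14e+00 -1.00e-03 -1.15e-01]
-0.0 [-1.2  0.1 -0.1] [ 0.001 -0.001  0.   ]
0.0 [-1.2  0.1 -0.1] [ 0.001 -0.001  0.   ]
```

No contact force yet, so another 3 mm.

Call:
{"name": "jog_arm", "arguments": {"targets": [{"dx": 0, "dy": 0.3, "dz": 0.5, "rx": 0, "ry": 0, "rz": 0, "gripper": 0.75}, {"dx": 0, "dy": 0.3, "dz": 1, "rx": 0, "ry": 0, "rz": 0, "gripper": 0.75}, {"dx": 0, "dy": 0.3, "dz": 1.5, "rx": 0, "ry": 0, "rz": 0, "gripper": 0.75}, {"dx": 0, "dy": 0.3, "dz": 1.9, "rx": 0, "ry": 0, "rz": 0, "gripper": 0.75}, {"dx": 0, "dy": 0.3, "dz": 2.2, "rx": 0, "ry": 0, "rz": 0, "gripper": 0.75}, {"dx": 0, "dy": 0.3, "dz": 2.5, "rx": 0, "ry": 0, "rz": 0, "gripper": 0.75}, {"dx": 0, "dy": 0.3, "dz": 2.5, "rx": 0, "ry": 0, "rz": 0, "gripper": 0.75}, {"dx": 0, "dy": 0.3, "dz": 2.5, "rx": 0, "ry": 0, "rz": 0, "gripper": 0.75}]}}

```text
t: 23.3
eef_pos: [0.4504, -0.0666, 0.147]
ee_rot: [3.141, -0.002, -0.114]
force: [-5.9, -2.4, 10.5]
width: 0.0266
gripper_force: 15.0
```

```bash
python3 arc.py 0.0 1
```

```text
t 23.3 pos [ 0.4504 -0.0666  0.147 ] F [-5.9 -2.4 10.5] w 0.0266 q -0.0115 r 0.1587 lat 0.0001 rot [ 3.141e+00 -2.000e-03 -1.140e-01]
0.0 [-1.3  0.1 -1.8] [ 0.001 -0.002  0.001]
```

Call:
{"name": "jog_arm", "arguments": {"targets": [{"dx": 0, "dy": 0, "dz": 0, "rx": 0, "ry": 0, "rz": 0, "gripper": 0.4}, {"dx": 0, "dy": 0, "dz": 0, "rx": 0, "ry": 0, "rz": 0, "gripper": 0.2}, {"dx": 0, "dy": 0, "dz": 0, "rx": 0, "ry": 0, "rz": 0, "gripper": 0}, {"dx": 0, "dy": 0, "dz": 0, "rx": 0, "ry": 0, "rz": 0, "gripper": 0}, {"dx": 0, "dy": 0, "dz": 0, "rx": 0, "ry": 0, "rz": 0, "gripper": 0}, {"dx": 0, "dy": 0, "dz": -10, "rx": 0, "ry": 0, "rz": 0, "gripper": 0}, {"dx": 0, "dy": 0, "dz": -40, "rx": 0, "ry": 0, "rz": 0, "gripper": 0}, {"dx": 0, "dy": 0, "dz": -75, "rx": 0, "ry": 0, "rz": 0, "gripper": 0}]}}

```text
t: 23.97
eef_pos: [0.4485, -0.0667, 0.2201]
ee_rot: [3.139, 0.004, -0.115]
force: [1.7, -0.8, -0.1]
width: 0.0747
gripper_force: 0.0
```

Call:
{"name": "jog_arm", "arguments": {"targets": [{"dx": 0, "dy": 0, "dz": -30, "rx": 0, "ry": 0, "rz": 0, "gripper": 0}, {"dx": 0, "dy": 0, "dz": -65, "rx": 0, "ry": 0, "rz": 0, "gripper": 0}, {"dx": 0, "dy": 0, "dz": -100, "rx": 0, "ry": 0, "rz": 0, "gripper": 0}, {"dx": 0, "dy": 0, "dz": -130, "rx": 0, "ry": 0, "rz": 0, "gripper": 0}, {"dx": 0, "dy": 0, "dz": -150, "rx": 0, "ry": 0, "rz": 0, "gripper": 0}, {"dx": 0, "dy": 0, "dz": -150, "rx": 0, "ry": 0, "rz": 0, "gripper": 0}, {"dx": 0, "dy": 0, "dz": -150, "rx": 0, "ry": 0, "rz": 0, "gripper": 0}, {"dx": 0, "dy": 0, "dz": -150, "rx": 0, "ry": 0, "rz": 0, "gripper": 0}]}}

```text
t: 24.63
eef_pos: [0.4495, -0.0662, 0.3702]
ee_rot: [3.141, 0.0, -0.115]
force: [-0.8, 0.1, -0.5]
width: 0.0875
gripper_force: 0.0
```

```bash
python3 - <<'E'
from go import *
f=grab("side"); cv2.imwrite("pics/f.png",cv2.resize(f["frame"][90:210,240:400],None,fx=5,fy=5,interpolation=cv2.INTER_CUBIC)[...,::-1])
W=world(f); V=f["frame"].max(-1); K=HINGE-.16*xs; t=W[near(W,K,.022)&(V<70)]
if len(t)>15: k=least_squares(lambda a:np.linalg.norm(t-a,axis=1)-.014,K,loss='soft_l1',f_scale=.001).x; d=k-HINGE; print(k.round(4),np.arctan2(d[2],-d@xs))
print(state()[0]["t"],state()[1])
E
```

```text
[ 0.4491 -0.0675  0.1421] 0.0009090554608512951
24.6833 [ 0.44934202 -0.06630926  0.36982607]
```

View pics/f.png

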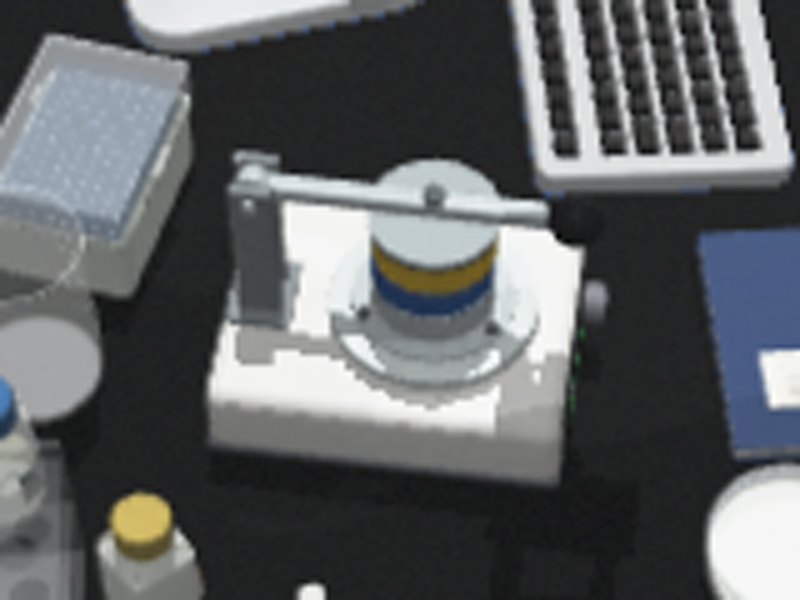

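The arm lies level (knob at crop 575,222, q about 0.00) with the cover on the yellow sieve, and the robot is clear.

```bash
python3 -c "from station import arm; print(arm.job_done())"
```

```text
the job is handed in; nothing more can be done
None
```

The sieve tower is built on the shaker: blue sits in the pan and yellow in blue, both centred to about 1 mm. The hold-down arm is lowered gently to about level with its cover on the yellow sieve, and I handed the job in at about 25 s.

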